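# Sweep dry clay trimmings into the reclaim tub

### The job

Clear the work board: with the fingers, sweep the three brown clay trimmings across it and off its side edge into the dark grey reclaim tub tucked under that edge. The trimmings are dry and brittle, so slide them gently along the board, never pinching, pressing or lifting them; none may fall anywhere else. Go round the cup, the jar and the leaf relief that stand on the board, and leave these and everything else where they are.

Things in the scene. Friction and masses are not known exactly. Their poses are not given: they have to be found in the camera images.
- board: White laminate work board with a blue edge band, 360 (its x) x 440 (its y) x 18 mm, fixed, lying level on two battens (each 320 x 45 x 65 mm high, along its x at y = -120 and +120 mm). Origin on the table under its centre; its flat top is 83 mm above the origin (and the table), its underside 65 mm. There is no lip on any edge.
- tub: Dark grey plastic reclaim tub, fixed, open, 380 (x) x 200 (y) mm, rim 45 mm high, walls and floor 5 mm, some pale old scraps stuck in it. Origin under its centre, on the table; axes parallel to the board's. It lies along the board's left or right edge (tub centre at board y = +285 or -285 mm, x = 0; varies), 35 mm of it under that edge, so what is pushed over the edge drops in.
- tool_tray: Pale wooden tool tray, fixed, 380 (x) x 200 (y) x 45 mm, with modelling tools lying in it, tucked under the board's opposite edge like the tub. Origin under its centre, on the table. Nothing is to fall in it.
- trim_a: Brown dry clay trimming, a loose roughly oblong flat piece 48 (x) x 24 (y) x 13 mm, about 25 g, to be swept into the tub. It starts flat on the board's front strip (nearest the robot, board x -142 to -120 mm), any yaw. Origin at the centre of its underside.
- trim_b: Brown dry clay trimming, 44 (x) x 28 (y) x 13 mm, about 25 g, to be swept into the tub. It starts flat on the board's middle strip (board x -55 to -35 mm), between the cup and the jar, any yaw. Origin at the centre of its underside.
- trim_c: Brown dry clay trimming, 46 (x) x 26 (y) x 13 mm, about 25 g, to be swept into the tub. It starts flat on the board between the middle strip and the leaf relief (board x 30 to 45 mm), any yaw. Origin at the centre of its underside.
- cup: Small pale green open cup, 52 mm across the rim, 38 mm high, 90 g, standing loose on the board's middle strip (board x about -42 mm), 117 to 165 mm left or right of the middle (cup and jar may swap). Not to be disturbed. Origin at the centre of its underside.
- jar: Small blue jar with white lid, 48 mm across, 42 mm high, 130 g, standing loose on the board's middle strip (board x about -42 mm), 117 to 165 mm to the other side. Not to be disturbed. Origin at the centre of its underside.
- leaf: Grey coil-built leaf relief, raw clay, lying loose along the board's far side (centre at board x about +130 mm): 90 (x) x 260 (y) mm, 27 mm high, 800 g. Not to be disturbed. Origin at the centre of its underside, its y axis along its length.
- mug: Unglazed pinkish mug, 80 mm across, 85 mm high, loose on the table to the robot's left. Not to be disturbed. Origin at the centre of its underside.
- glaze_bottle: White bottle with green label and red cap, 60 mm across, 150 mm high, loose on the table at the right. Not to be disturbed. Origin at the centre of its underside.
- vase: Blue vase, 72 mm across, 110 mm high, loose on the table at the left. Not to be disturbed. Origin at the centre of its underside.
- bowl: Pink bowl, 110 mm across, 50 mm high, loose on the table at the right. Not to be disturbed. Origin at the centre of its underside.

How it is judged:
By the outcome, as a careful person would: the job done as asked, in the order asked, and still so for the second after the job is handed in, with the robot touching nothing.
It also fails if it takes over 72 s, if anything falls off the work surface, if the arm or the gripper's body presses on something with over 40 N, if the wrist force passes 120 N, or if a joint passes its speed limit or range.

### The arm

A 6-joint arm with a two-finger parallel gripper is mounted at the origin on the work surface. World frame = base frame: x ahead of the robot, y to its left, z up, the work surface at z = 0. Lengths are in m, angles in rad, forces in N, time in s.
With the tool pointing down it reaches from about 0.35 to 0.975 m from the base axis. Payload 4.9 kg.
Tool frame: the origin (TCP) lies at the very end of the fingers, on their centre line; the grasp point (between the pads) lies 19 mm behind it (ctrl.pinch_z is the distance from the TCP to the grasp point, in m); z points along the fingers, y is the direction in which the jaws open and shut (so a half turn about z gives the same grasp; the last joint's range is limited). The gripper opens to 85 mm and grips with 20 to 120 N. Pads are 22 mm wide; open, the fingers measure 114 mm over their backs; the gripper's body (76 mm by 85 mm) begins 54 mm behind the grasp point. The pads swing forward as they close: fully open they stand 13 mm farther back than shut.
Start: joints at [1.102, 0.053, 1.613, -0, 1.476, -0.119], TCP at [0.214, 0.587, 0.231] pointing down, gripper open.
Joint ranges: [-3.01, 3.01], [-1.01, 2.22], [0.06, 2.58], [-1.02, 4.17], [0.09, 2.62], [-3.14, 3.14]. Speed limits (rad/s): [2.57, 2.57, 3.14, 3.14, 3.14, 3.14].

### API

Orientations are given as a rotation vector (axis times angle).
In Python, from station import ctrl gives the robot as it stands.
- The arm moves only by the tool carry_out, never from a script. Its argument "series" is a list of rows, each a list of 7 numbers: the shift along the world's x, y, z each as a share of 0.025 m, from -1 to 1, then the turn, a rotation vector about the world's x, y, z each as a share of 0.1 rad, from -1 to 1, then the opening, from 0 (shut) to 1 (fully open). A call has 1 to 12 rows; each row shifts and turns the commanded pose from where the row before left it; what a row does not reach is not made up. A row lasts 1/10 s, in which the tool goes at most 50 mm and 8.59 degrees, less where a joint would pass 70% of its speed; a pose out of reach is approached as far as the arm can. A call with a number of a shift or a turn outside -1 to 1 is refused whole. A call with a gripper value outside its range is refused whole. The fingers move at their own pace and stop on an object; "grip_force" is the grip in N (left out, the last holds). Time passes only in rows, so rows that do not move let the fingers close. It gives the time, the measured TCP pose, the force and the opening at its end, in the units of the state.
- ctrl.get_obs(): the state, without advancing time (a new reading comes with each control period).
- ctrl.get_image(name): name is "scene" or "top"; returns a dict with "frame" (400x640x3 uint8, blue, green, red), "fx", "fy", "cx", "cy" (pixels), "R" (3x3) and "t" (3): a world point X has camera coordinates R X + t. Camera axes: x right, y down, z forward; pixel columns grow to the right and rows downward; lengths in m; the calibration is good to about 2 mm. A picture is of the moment at which its call begins. There is no depth.
- ctrl.finish_job(): hands the job in, once; it reports no verdict.
Trained networks look in a picture, given as the dict that the camera call returned (one of the last four; its "shot" number tells which), for a name from the list of things; names that differ only in an ending like _2 or _b are one class to them, and where a whole thing is asked for, a point or a joint stands for the part that bears it (a point fixed in the world has none). Each returns a list of dicts, best first, with "p" (0 to 1); they miss things now and then, are a little off and sometimes report something else, mostly with a low value. They report only what shows in the picture. A call takes as long as a camera call.
- ctrl.trace(picture, name): "mask" (400x640 bool, what is visible of it) and "rect" ([left, top, width, height] as shares, 0 to 1, of the picture: columns of its width, rows of its height, round what is visible of it).
- ctrl.mark_of(picture, name): "position" ([column, row] as shares, 0 to 1, of the picture: columns of its width, rows of its height: a listed point, or the origin of a listed thing).
The state is a dict: "t": time; "q": joint angles; "dq": joint speeds; "effort": joint torques, N m; "tool_pos": TCP position; "tool_rot": TCP orientation; "contact_force": force on the tool from outside, world axes, zero at the start; "wrist_torque": the same for the moment, N m; "opening": finger opening in m.
Only numpy, scipy, OpenCV 4.12 (cv2) and the standard library are available. Lean on these libraries where they do the work, as an engineer would, in place of code of your own. Each camera call takes 0.05 s, during which the arm holds its last target.

## Working session

There is one attempt and no reset: what is moved stays moved. The work goes in short steps, Python scripts to look and compute and a tool call to move; the robot and the scene stay as the last step left them, time stands still between calls to the robot, and variables do not carry over. Pictures are saved under pics/ and viewed, and the job is handed in when it is done.

Besides the shell and the picture viewer there is one more tool, called after "Request:" by a JSON object that holds its "method" and its "body". carry_out: Moves the arm, as the interface text tells. Shift numbers are shares of 0.025 m and turn numbers shares of 0.1 rad, none past 1 either way. Its arguments: {"type":"object","properties":{"series":{"type":"array"},"grip_force":{"type":"number"}},"required":["series"]}

```bash
ls; mkdir -p pics; python3 - <<'E'
from station import ctrl
import cv2
o=ctrl.get_obs()
print({k:(v if not hasattr(v,'round') else v) for k,v in o.items()})
for n in ("scene","top"):
    p=ctrl.get_image(n); cv2.imwrite(f"pics/{n}0.png",p["frame"])
    print(n,p["fx"],p["cx"],p["cy"],p["R"],p["t"])
E
```

```text
pics
{'t': 0.0, 'q': array([ 1.10202554e+00,  5.33787829e-02,  1.61434379e+00, -2.24374840e-05,
        1.47599439e+00, -1.19017833e-01]), 'dq': array([ 0.00050075, -0.00037809, -0.00010007,  0.00103146, -0.00066923,
        0.00050641]), 'effort': array([ 1.53867841e-03, -3.93688703e+01, -3.70176816e+01, -9.16122508e-05,
        7.14539085e-03,  5.26684616e-06]), 'tool_pos': array([0.21388911, 0.58657655, 0.23001969]), 'tool_rot': array([-0.54648776, -3.09309124,  0.00320335]), 'contact_force': array([-0.23001371,  0.00305608, -0.24790809]), 'wrist_torque': array([-0.00962628, -0.03935852, -0.02705675]), 'opening': 0.0855287053249599}
scene 444.08869670091 316.8431863127953 194.6446934590169 [[-5.63677291e-01  8.25994785e-01  7.25344928e-04]
 [ 5.15670443e-01  3.52590750e-01 -7.80873714e-01]
 [-6.45253365e-01 -4.39786740e-01 -6.24688496e-01]] [ 0.33121407 -0.22317586  1.84937224]
top 444.600148181973 321.7802949431867 197.88369489704397 [[ 0.08088322 -0.99671934  0.00290842]
 [-0.97612124 -0.07980124 -0.20203736]
 [ 0.20160664  0.01350246 -0.9793735 ]] [-0.03859336  0.56323987  1.67413717]
```

View pics/scene0.png

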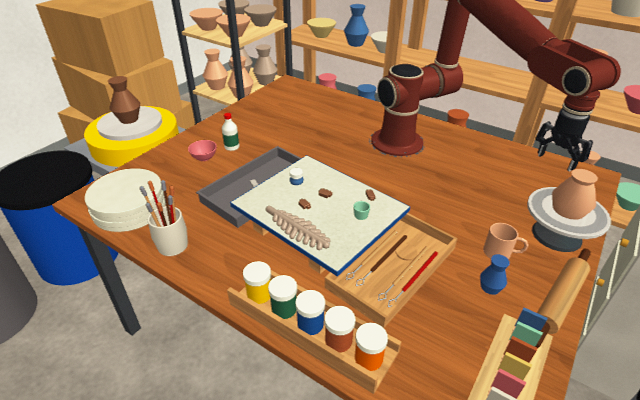

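View pics/top0.png

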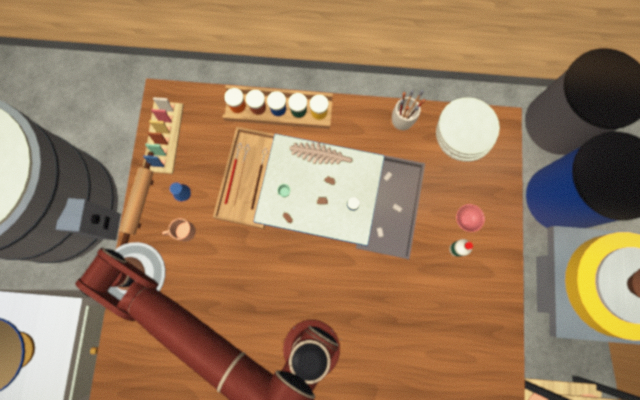

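The tub (about column 400, row 205 in the top view) is on the robot's right. The jar (353,204) stands on the tub side and the cup (284,190) on the other. The trimmings are at about (287,217), (322,200) and (330,181).

```bash
cat > h.py <<'E'
from station import ctrl
import numpy as np, cv2
def ray(p,uv,z):
    R=np.array(p["R"]);t=np.array(p["t"]);c=-R.T@t
    d=R.T@np.array([(uv[0]-p["cx"])/p["fx"],(uv[1]-p["cy"])/p["fy"],1.])
    return (c+d*(z-c[2])/d[2])[:2]
def proj(p,X):
    x=np.array(p["R"])@np.array(X)+np.array(p["t"]); return np.array([p["fx"]*x[0]/x[2]+p["cx"],p["fy"]*x[1]/x[2]+p["cy"]])
def rayN(p,pts,z): return np.array([ray(p,u,z) for u in pts])
E
python3 - <<'E'
from h import *
ps={n:ctrl.get_image(n) for n in("top","scene")}
for n,p in ps.items():
    r=ctrl.trace(p,"board")
    if r:
        m=r[0]["mask"].astype(np.uint8)
        cs,_=cv2.findContours(m,0,2);c=max(cs,key=cv2.contourArea)
        h=cv2.convexHull(c)
        w=np.array([ray(p,u,0.083) for u in h[:,0,:].astype(float)]).astype(np.float32)
        print(n,"board",r[0]["p"],m.sum(),cv2.minAreaRect(w))
    for nm,z in [("board",0.0),("tub",0.0),("cup",.083),("jar",.083),("leaf",.083),("trim_a",.083)]:
        for k,d in enumerate(ctrl.mark_of(p,nm)[:4]):
            u=np.array(d["position"])*[640,400]; print(n,nm,round(d["p"],2),u.round(1),ray(p,u,z).round(4))
    for nm,z in [("cup",.121),("jar",.125),("leaf",.1),("trim_a",.0895)]:
        for d in ctrl.trace(p,nm)[:4]:
            m=d["mask"].astype(np.uint8)
            if m.sum()<8: continue
            pts=np.argwhere(m)[:,::-1].astype(float)
            w=np.array([ray(p,u,z) for u in pts]).astype(np.float32)
            print(n,"trace",nm,round(d["p"],2),m.sum(),pts.mean(0).round(1),w.mean(0).round(4),[np.round(a,3) for a in cv2.minAreaRect(w)])
print(ctrl.get_obs()["t"])
E
```

```text
top board 0.64 9120 ((0.5993362665176392, 0.0203942209482193), (0.4425373077392578, 0.3655576705932617), 82.46723175048828)
top board 0.65 [318.2 192.4] [0.5977 0.0243]
top cup 0.65 [285.7 193.2] [0.5663 0.1466]
top jar 0.58 [353.6 203.7] [ 0.5466 -0.1163]
top trim_a 0.58 [329.9 180.4] [ 0.6307 -0.0189]
top trim_a 0.56 [291.3 218. ] [0.472  0.1159]
top trim_a 0.54 [322.7 201.2] [0.5466 0.0024]
top trace cup 0.68 137 [283.  189.5] [0.5719 0.1544] [array([0.571, 0.153]), array([0.049, 0.045]), np.float64(49.565)]
top trace cup 0.63 69 [286.8 216.7] [0.4698 0.1302] [array([0.47 , 0.129]), array([0.043, 0.024]), np.float64(49.808)]
top trace jar 0.49 134 [352.6 203.4] [ 0.5391 -0.1098] [array([ 0.539, -0.11 ]), array([0.05 , 0.041]), np.float64(3.983)]
top trace leaf 0.74 884 [317.5 153.2] [0.7309 0.0376] [array([0.727, 0.028]), array([0.249, 0.083]), np.float64(75.623)]
top trace trim_a 0.66 73 [329.4 180. ] [ 0.6306 -0.0166] [array([ 0.632, -0.017]), array([0.043, 0.028]), np.float64(67.432)]
top trace trim_a 0.52 58 [322.  200.4] [0.5484 0.0051] [array([0.55 , 0.005]), array([0.023, 0
[... 681 characters left out ...]
.5 196.6] [0.5658 0.0071]
scene trim_a 0.43 [370.  197.4] [0.4831 0.1353]
scene trace cup 0.68 9627 [321.9 212.3] [0.6615 0.0665] [array([0.658, 0.046]), array([0.435, 0.382]), np.float64(82.944)]
scene trace cup 0.67 268 [360.6 209.6] [0.5919 0.1606] [array([0.592, 0.162]), array([0.084, 0.048]), np.float64(30.673)]
scene trace jar 0.77 224 [295.5 175.5] [ 0.5676 -0.098 ] [array([ 0.567, -0.099]), array([0.094, 0.043]), np.float64(35.806)]
scene trace leaf 0.81 1220 [298.1 228.4] [0.745  0.0403] [array([0.743, 0.027]), array([0.252, 0.084]), np.float64(76.678)]
scene trace trim_a 0.44 97 [303.8 203.7] [ 0.6348 -0.0173] [array([ 0.635, -0.018]), array([0.051, 0.031]), np.float64(67.477)]
1.3
```

```bash
cat >> h.py <<'E'
from scipy.optimize import minimize
def browns(p,BX):
    """brown blobs inside board polygon"""
    R=lambda x,y: BX[0]+x*np.cos(BX[2])-y*np.sin(BX[2])
    S=lambda x,y: BX[1]+x*np.sin(BX[2])+y*np.cos(BX[2])
    poly=np.array([proj(p,(R(x,y),S(x,y),.083)) for x,y in((-.178,-.218),(.082,-.218),(.082,.218),(-.178,.218))])
    pm=np.zeros((400,640),np.uint8);cv2.fillPoly(pm,[poly.round().astype(int)],1)
    f=p["frame"].astype(int);hsv=cv2.cvtColor(p["frame"],cv2.COLOR_BGR2HSV)
    m=((hsv[...,2]<170)&(f[...,2]-f[...,0]>25)&(pm>0)).astype(np.uint8)
    n,l,s,c=cv2.connectedComponentsWithStats(m)
    out=[]
    for i in range(1,n):
        if s[i,4]<15: continue
        pts=np.argwhere(l==i)[:,::-1].astype(float)
        w=rayN(p,pts,.0895).astype(np.float32)
        b=np.array([tob(BX,q) for q in w]).astype(np.float32)
        cv=np.cov(b.T);ev,V=np.linalg.eigh(cv);v=V[:,1]
        out.append((s[i,4],c[i].round(1),w.mean(0).round(3),(b.mean(0)*1000).round(0),b.min(0).round(3),b.max(0).round(3),round(np.degrees(np.arctan2(v[1],v[0]))%180)))
    return out
def tob(B,q):
    d=np.array(q)-B[:2];c,s=np.cos(B[2]),np.sin(B[2]);return np.array([c*d[0]+s*d[1],-s*d[0]+c*d[1]])
def tow(B,q):
    c,s=np.cos(B[2]),np.sin(B[2]);return np.array([B[0]+c*q[0]-s*q[1],B[1]+s*q[0]+c*q[1]])
E
python3 - <<'E'
from h import *
ps=[ctrl.get_image(n) for n in("top","scene")]
# board white-top masks
ms=[]
for p in ps:
    r=ctrl.trace(p,"board")[0]["mask"].astype(np.uint8)
    hull=np.zeros_like(r);cs,_=cv2.findContours(r,0,2);c=cv2.convexHull(np.vstack([c for c in cs if cv2.contourArea(c)>200]))
    cv2.fillPoly(hull,[c],1); ms.append(hull)
def sil(p,B):
    pts=[]
    for x in(-.18,.18):
        for y in(-.22,.22):
            for z in(.065,.083):
                w=tow(B,(x,y));pts.append(proj(p,(w[0],w[1],z)))
    h=cv2.convexHull((np.array(pts)*16).astype(np.float32)).round().astype(int)
    m=np.zeros((400,640),np.uint8);cv2.fillPoly(m,[h],255,cv2.LINE_AA,4);return m/255.
for sel in((0,),(1,),(0,1)):
    def cost(B): return sum(np.abs(sil(ps[i],B)-ms[i]).sum() for i in sel)
    B=min((minimize(cost,[.6,.02,y],method="Nelder-Mead",options=dict(initial_simplex=[[.6,.02,y],[.62,.02,y],[.6,.04,y],[.6,.02,y+.05]])) for y in(-.13,-.1)),key=lambda r:r.fun)
    print(sel,B.x.round(4),B.fun)
B=B.x;np.save("B.npy",B)
for p in ps:
    for o in browns(p,B):print(*o)
    im=p["frame"].copy()
    q=np.array([proj(p,(*tow(B,a),.083)) for a in((-.18,-.22),(.18,-.22),(.18,.22),(-.18,.22))])
    cv2.polylines(im,[(q*16).round().astype(int)],True,(0,0,255),1,cv2.LINE_AA,4)
    cv2.imwrite(f"pics/b{p['R'][0][0]>0}.png",cv2.resize(im[120:270,190:440],None,fx=3.2,fy=3.2,interpolation=cv2.INTER_CUBIC))
# cup, jar by network: both-view lower rim
for nm in("cup","jar"):
  for p in ps:
    d=[d for d in ctrl.trace(p,nm) if 50<d["mask"].sum()<500][0]
    pts=np.argwhere(d["mask"])[:,::-1].astype(float)
    # fit cylinder silhouette
    r,h=(.026,.038) if nm=="cup" else (.024,.042)
    def s(v):
        a=np.linspace(0,6.28,24);P=[proj(p,(v[0]+r*np.cos(t),v[1]+r*np.sin(t),z)) for t in a for z in(.083,.083+h)]
        m=np.zeros((400,640),np.uint8);cv2.fillPoly(m,[cv2.convexHull((np.array(P)*16).astype(np.float32)).round().astype(int)],255,cv2.LINE_AA,4);return m/255.
    x0=ray(p,pts.mean(0),.10);res=minimize(lambda v:np.abs(s(v)-d["mask"]).sum(),x0,method="Nelder-Mead",options=dict(initial_simplex=[x0,x0+[.02,0],x0+[0,.02]]))
    print(nm,res.x.round(4),(tob(B,res.x)*1000).round(0),res.fun)
print(ctrl.get_obs()["t"])
E
```

```text
(0,) [ 0.5998  0.0202 -0.1287] 170.98823529411766
(1,) [ 0.6097  0.0171 -0.1286] 646.0823529411765
(0, 1) [ 0.6024  0.0196 -0.1183] 1011.7960784313725
37 [330.1 180.5] [ 0.629 -0.019] [ 31. -36.] [ 0.021 -0.052] [ 0.04  -0.019] 79
47 [322.5 200.5] [0.548 0.003] [-52. -23.] [-0.064 -0.038] [-0.039 -0.006] 97
40 [287.6 217.6] [0.471 0.129] [-143.   94.] [-0.158  0.078] [-0.13  0.11] 50
93 [324.7 193. ] [0.553 0.007] [-48. -18.] [-0.067 -0.043] [-0.028  0.005] 81
75 [369.9 194.7] [0.479 0.132] [-136.   97.] [-0.159  0.073] [-0.117  0.12 ] 50
84 [303.6 203.7] [ 0.635 -0.018] [ 37. -33.] [ 0.019 -0.057] [ 0.054 -0.006] 71
cup [0.5715 0.1567] [-47. 133.] 78.66666666666666
cup [0.5736 0.1501] [-44. 126.] 82.50588235294117Traceback (most recent call last):
  File "<stdin>", line 31, in <module>
IndexError: list index out of range
```

```bash
ls pics; python3 -c "
import cv2,numpy as np
a=cv2.imread('pics/bTrue.png');b=cv2.imread('pics/bFalse.png')
print(a.shape);cv2.imwrite('pics/bb.png',cv2.resize(np.vstack([a,b]),(660,590*1)))" 2>&1
```

```text
bFalse.png
bTrue.png
scene0.png
top0.png
(480, 800, 3)
```

View pics/bb.png

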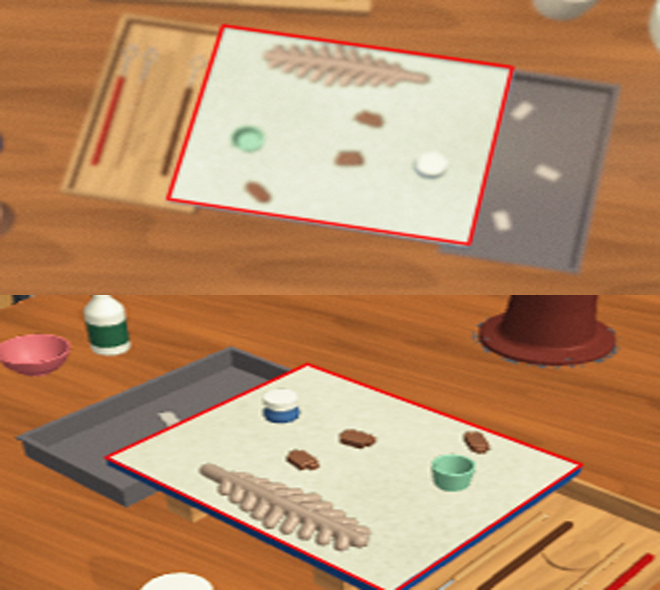

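Both overlays match the board edges (660x590 picture: corners at about (222,26), (512,68), (470,243) and (168,199) in the top view). In board mm, the trimmings are at a (-140,96), b (-50,-20) and c (34,-35). The jar is at about (-42,-145) and the cup at about (-45,130). I'll move over first with the fingers nearly shut, turned so they form a fence across the sweep.

Request:
{"method": "carry_out", "body": {"series": [[0.7,-0.9,0,0,0,-0.95,0.18],[0.7,-0.9,0,0,0,-0.95,0.18],[0.7,-0.9,0,0,0,-0.95,0.18],[0.7,-0.9,0,0,0,-0.95,0.18],[0.7,-0.9,0,0,0,-0.95,0.18],[0.7,-0.9,0,0,0,-0.95,0.18],[0.7,-0.9,0,0,0,-0.95,0.18],[0.7,-0.9,0,0,0,-0.95,0.18],[0.7,-0.9,0,0,0,-0.95,0.18],[0.7,-0.9,0,0,0,-0.95,0.18],[0.7,-0.9,0,0,0,-0.95,0.18],[0.7,-0.9,0,0,0,-0.95,0.18]]}}

```text
t: 2.85
tool_pos: [0.4248, 0.3162, 0.2314]
tool_rot: [2.134, 2.305, 0.001]
contact_force: [0.3, -0.6, 0.9]
opening: 0.0152
```

Request:
{"method": "carry_out", "body": {"series": [[0.7,-0.9,0,0,0,-0.95,0.18],[0.7,-0.9,0,0,0,-0.95,0.18],[0.7,-0.9,0,0,0,0,0.18],[0.7,-0.9,0,0,0,0,0.18],[0.7,-0.9,0,0,0,0,0.18],[0.7,-0.9,0,0,0,0,0.18],[0.7,-0.9,0,0,0,0,0.18],[0.7,-0.9,0,0,0,0,0.18],[0.7,-0.9,0,0,0,0,0.18],[0.7,-0.9,0,0,0,0,0.18],[0.7,-0.9,0,0,0,0,0.18],[0,0,0,0,0,0,0.18]]}}

```text
t: 4.05
tool_pos: [0.6181, 0.067, 0.2311]
tool_rot: [2.342, 2.093, -0.0]
contact_force: [-0.4, 0.5, -1.0]
opening: 0.0157
```

```bash
cat > st.py <<'E'
from h import *
from scipy.spatial.transform import Rotation as Ro
B=np.load("B.npy")
def st():
    o=ctrl.get_obs();R=Ro.from_rotvec(o["tool_rot"]).as_matrix()
    print("t",round(o["t"],2),"tcp",o["tool_pos"].round(4),"board",(tob(B,o["tool_pos"][:2])*1000).round(1),"tooly",R[:,1].round(3),"yaw-in-board",round(np.degrees(np.arctan2(R[1,1],R[0,1])-B[2]),1),"z",R[:,2].round(3),"open",round(o["opening"],4),"F",o["contact_force"].round(2))
    return o
E
python3 - <<'E'
from st import *
o=st()
for n in("top","scene"):
    p=ctrl.get_image(n)
    cv2.imwrite(f"pics/{n}1.png",p["frame"])
    for d in ctrl.trace(p,"leaf")[:1]:
        w=rayN(p,np.argwhere(d["mask"])[:,::-1].astype(float),.1)
        b=np.array([tob(B,q) for q in w])*1000
        for y in range(-120,140,20):
            s=b[np.abs(b[:,1]-y)<10]
            if len(s):print(n,y,s.min(0).round(0),s.max(0).round(0))
tgt=tow(B,(.031,.030));print(tgt, (tgt-o["tool_pos"][:2])/.025)
E
```

```text
t 4.05 tcp [0.6181 0.067  0.2311] board [10. 49.] tooly [ 0.994 -0.112  0.   ] yaw-in-board 0.3 z [ 0.    -0.001 -1.   ] open 0.0157 F [-0.4   0.47 -0.99]
top -100 [ 115. -104.] [136. -90.]
top -80 [116. -90.] [138. -71.]
top -60 [106. -70.] [143. -50.]
top -40 [105. -49.] [148. -30.]
top -20 [102. -30.] [151. -11.]
top 0 [ 96. -10.] [151.   1.]
scene -100 [ 120. -104.] [146. -90.]
scene -80 [120. -89.] [148. -70.]
scene -60 [112. -70.] [157. -50.]
scene -40 [110. -50.] [163. -30.]
scene -20 [104. -30.] [167. -10.]
scene 0 [102. -10.] [174.  10.]
scene 20 [99. 10.] [179.  30.]
scene 40 [95. 30.] [183.  50.]
scene 60 [98. 50.] [182.  70.]
scene 80 [101.  70.] [179.  90.]
scene 100 [103.  90.] [175. 110.]
scene 120 [108. 110.] [170. 130.]
[0.63676689 0.04571361] [ 0.74609887 -0.85336919]
```

Request:
{"method": "carry_out", "body": {"series": [[0.9,-0.87,0,0,0,0,0.18],[0,0,-0.8,0,0,0,0.18],[0,0,-0.8,0,0,0,0.18],[0,0,-0.8,0,0,0,0.18],[0,0,-0.8,0,0,0,0.18],[0,0,-0.8,0,0,0,0.18],[0,0,-0.8,0,0,0,0.18],[0,0,-0.5,0,0,0,0.18],[0,0,-0.3,0,0,0,0.18],[0,0,-0.15,0,0,0,0.18],[0,0,0,0,0,0,0.18]]}}

```text
t: 5.35
tool_pos: [0.6393, 0.0481, 0.0878]
tool_rot: [2.339, 2.097, 0.0]
contact_force: [-0.0, -0.8, -0.0]
opening: 0.0154
```

```bash
python3 - <<'E'
from st import *
st()
ims=[]
for n in("top","scene"):
    p=ctrl.get_image(n); ims.append(cv2.resize(p["frame"][130:260,200:440],None,fx=3,fy=2.25*1.0 if 0 else 3,interpolation=cv2.INTER_CUBIC))
cv2.imwrite("pics/v2.png",cv2.resize(np.vstack(ims),(555,600)))
E
```

```text
t 5.35 tcp [0.6393 0.0481 0.0878] board [33.2 32.7] tooly [ 0.994 -0.108  0.   ] yaw-in-board 0.5 z [ 0.  0. -1.] open 0.0154 F [-0.04 -0.77 -0.03]
```

View pics/v2.png

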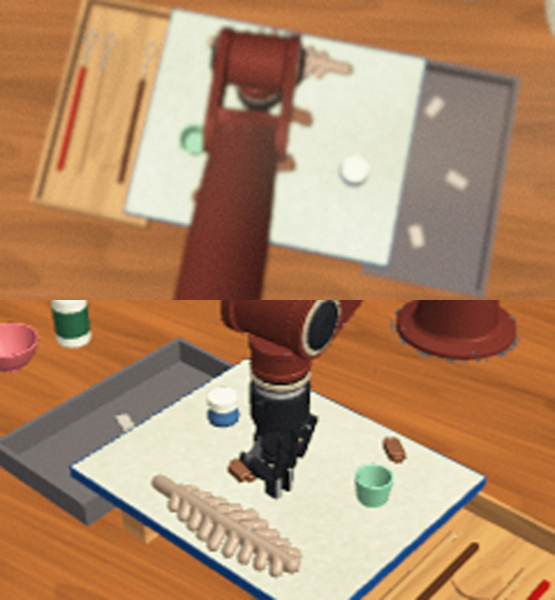

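The fingers are down on the +y side of trim c, which sits at about (240,470) in the lower half. Nothing is touching. Starting the sweep.

Request:
{"method": "carry_out", "body": {"series": [[0,-0.4,0,0,0,0,0.18],[0,-0.4,0,0,0,0,0.18],[0,-0.4,0,0,0,0,0.18],[0,-0.4,0,0,0,0,0.18],[0,-0.5,0,0,0,0,0.18],[0,-0.5,0,0,0,0,0.18],[0,-0.5,0,0,0,0,0.18],[0,-0.5,0,0,0,0,0.18],[0,-0.5,0,0,0,0,0.18],[0,-0.4,0,0,0,0,0.18],[0,-0.2,0,0,0,0,0.18]]}}

```text
t: 6.55
tool_pos: [0.6392, -0.0708, 0.0875]
tool_rot: [2.34, 2.096, -0.0]
contact_force: [-0.6, 1.2, 0.4]
opening: 0.015
```

```bash
cat >> st.py <<'E'
def snap(f):
    ims=[]
    for n in("top","scene"):
        p=ctrl.get_image(n); ims.append(cv2.resize(p["frame"][130:260,200:440],None,fx=3,fy=3,interpolation=cv2.INTER_CUBIC))
    cv2.imwrite(f"pics/{f}.png",cv2.resize(np.vstack(ims),(555,600)))
E
python3 - <<'E'
from st import *
st();snap("v3")
E
```

```text
t 6.55 tcp [ 0.6392 -0.0708  0.0875] board [ 47.1 -85.4] tooly [ 0.994 -0.11   0.   ] yaw-in-board 0.5 z [ 0. -0. -1.] open 0.015 F [-0.64  1.21  0.43]
```

View pics/v3.png

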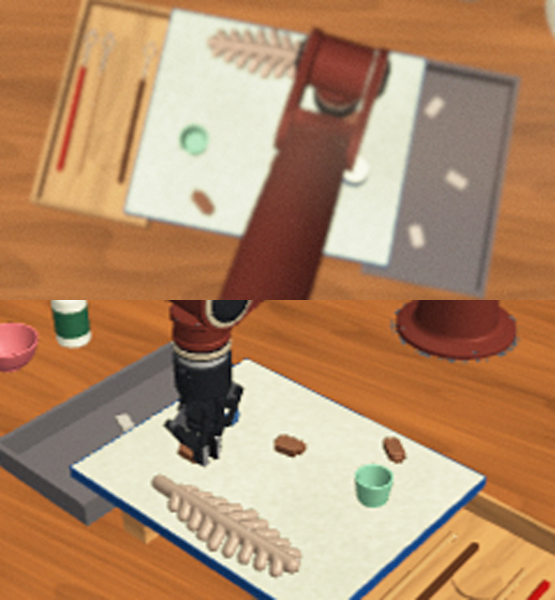

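```bash
python3 - <<'E'
from st import *
p=ctrl.get_image("scene")
for o in browns(p,B):print(*o)
o=ctrl.get_obs();R=Ro.from_rotvec(o["tool_rot"]).as_matrix()
im=p["frame"].copy()
im=cv2.resize(im[170:250,240:340],None,fx=6,fy=6,interpolation=cv2.INTER_CUBIC)
for k in(-.022,0,.022):
    u=(proj(p,o["tool_pos"]+R[:,1]*k)-[240,170])*6
    cv2.circle(im,tuple(u.round().astype(int)),4,(0,255,255),-1)
cv2.imwrite("pics/v4.png",im)
E
```

```text
91 [324.7 193. ] [0.553 0.007] [-48. -18.] [-0.067 -0.043] [-0.028  0.005] 84
72 [369.9 194.7] [0.478 0.132] [-136.   97.] [-0.159  0.073] [-0.117  0.12 ] 49
39 [280.4 196.1] [ 0.646 -0.101] [  58. -115.] [ 0.047 -0.135] [ 0.068 -0.092] 66
```

View pics/v4.png

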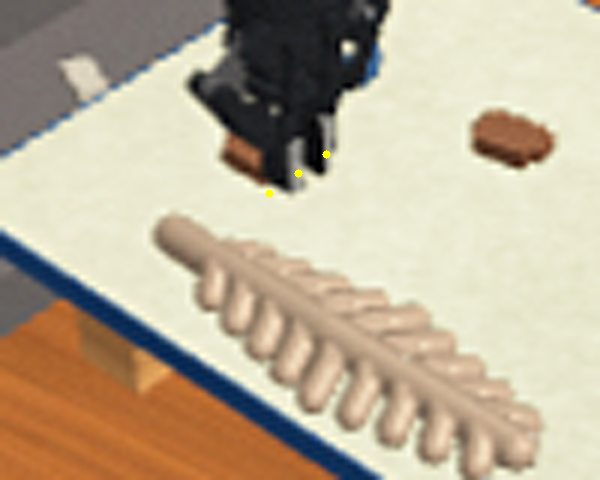

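Trim c is held in front of the fence, visible at about (245,160), and nothing is near the leaf. Continuing over the edge.

Request:
{"method": "carry_out", "body": {"series": [[-0.05,-0.4,0,0,0,0,0.18],[-0.05,-0.5,0,0,0,0,0.18],[-0.05,-0.5,0,0,0,0,0.18],[-0.05,-0.5,0,0,0,0,0.18],[-0.05,-0.5,0,0,0,0,0.18],[-0.05,-0.5,0,0,0,0,0.18],[-0.05,-0.5,0,0,0,0,0.18],[-0.05,-0.4,0,0,0,0,0.18],[-0.05,-0.3,0,0,0,0,0.18]]}}

```text
t: 7.6
tool_pos: [0.6278, -0.1732, 0.0876]
tool_rot: [2.34, 2.096, 0.0]
contact_force: [0.9, 1.0, 0.3]
opening: 0.0151
```

```bash
python3 - <<'E'
from st import *
st();snap("v5")
p=ctrl.get_image("scene")
for o in browns(p,B):print(*o)
E
```

```text
t 7.6 tcp [ 0.6278 -0.1732  0.0876] board [  47.9 -188.4] tooly [ 0.994 -0.109  0.   ] yaw-in-board 0.5 z [ 0.  0. -1.] open 0.0151 F [0.86 1.04 0.3 ]
92 [324.7 193. ] [0.553 0.007] [-47. -18.] [-0.067 -0.043] [-0.028  0.005] 83
72 [370.  194.8] [0.479 0.132] [-136.   97.] [-0.159  0.073] [-0.117  0.12 ] 49
```

View pics/v5.png

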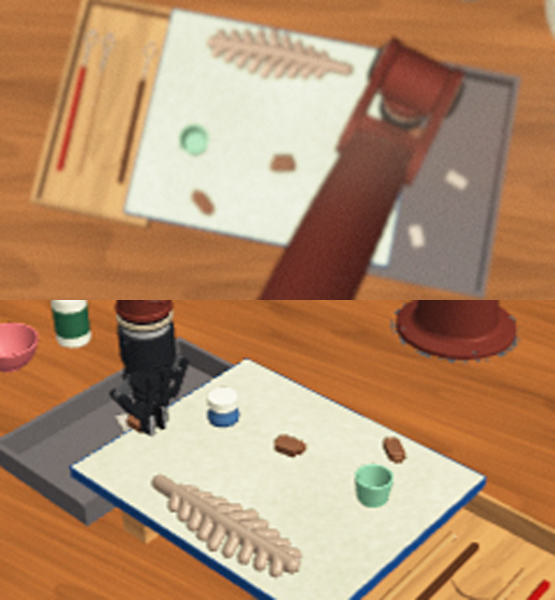

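Request:
{"method": "carry_out", "body": {"series": [[-0.03,-0.3,0,0,0,0,0.18],[-0.05,-0.4,0,0,0,0,0.18],[-0.05,-0.4,0,0,0,0,0.18],[-0.05,-0.4,0,0,0,0,0.18],[-0.05,-0.4,0,0,0,0,0.18],[-0.02,-0.2,0,0,0,0,0.18],[0,0,0,0,0,0,0.18],[0,0,0.5,0,0,0,0.18],[0,0,1,0,0,0,0.18],[0,0,1,0,0,0,0.18]]}}

```text
t: 8.75
tool_pos: [0.6215, -0.224, 0.151]
tool_rot: [-2.338, -2.097, 0.0]
contact_force: [-0.1, -0.2, 0.0]
opening: 0.0154
```

```bash
python3 - <<'E'
from st import *
o=st();snap("v6")
t=tow(B,(-.135,.165));print(t,(t-o["tool_pos"][:2])/.025)
E
```

```text
t 8.75 tcp [ 0.6215 -0.224   0.151 ] board [  47.6 -239.6] tooly [ 0.994 -0.108 -0.001] yaw-in-board 0.6 z [-0.001  0.001 -1.   ] open 0.0154 F [-0.15 -0.2   0.03]
[0.48785532 0.19935717] [-5.34508435 16.93481966]
```

View pics/v6.png

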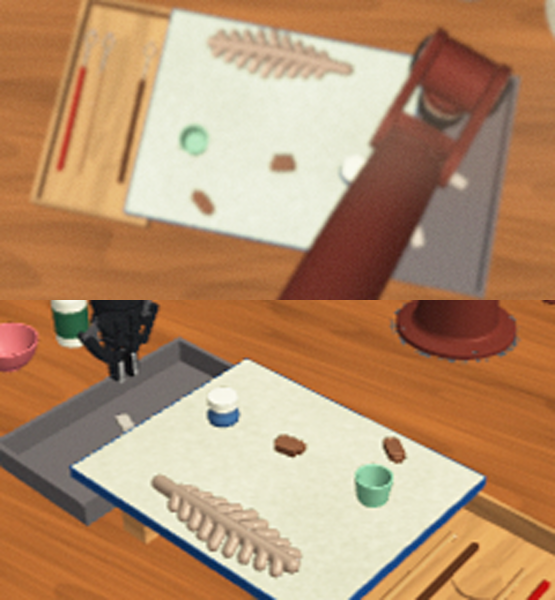

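Trim c is off the board and no longer shows on it. I'll check it in the tub once the arm is out of the way. Next is trim a.

Request:
{"method": "carry_out", "body": {"series": [[0,0,1,0,0,0,0.18],[0,0.5,1,0,0,0,0.18],[-0.31,0.9,0,0,0,0,0.18],[-0.31,0.9,0,0,0,0,0.18],[-0.31,0.9,0,0,0,0,0.18],[-0.31,0.9,0,0,0,0,0.18],[-0.31,0.9,0,0,0,0,0.18],[-0.31,0.9,0,0,0,0,0.18],[-0.31,0.9,0,0,0,0,0.18],[-0.31,0.9,0,0,0,0,0.18],[-0.31,0.9,0,0,0,0,0.18],[-0.31,0.9,0,0,0,0,0.18]]}}

```text
t: 10.05
tool_pos: [0.5434, 0.0142, 0.1997]
tool_rot: [-2.338, -2.097, 0.0]
contact_force: [0.5, -0.9, 1.2]
opening: 0.0156
```

Request:
{"method": "carry_out", "body": {"series": [[-0.31,0.9,0,0,0,0,0.18],[-0.31,0.9,0,0,0,0,0.18],[-0.31,0.9,0,0,0,0,0.18],[-0.31,0.9,0,0,0,0,0.18],[-0.31,0.9,0,0,0,0,0.18],[-0.31,0.9,0,0,0,0,0.18],[-0.31,0.9,0,0,0,0,0.18],[-0.2,0.7,0,0,0,0,0.18],[0,0,0,0,0,0,0.18],[0,0,0,0,0,0,0.18]]}}

```text
t: 11.05
tool_pos: [0.4846, 0.188, 0.1998]
tool_rot: [2.338, 2.098, -0.001]
contact_force: [0.1, 0.4, 0.3]
opening: 0.0155
```

```bash
python3 - <<'E'
from st import *
o=st();snap("v7")
t=tow(B,(-.138,.151));print(t,(t-o["tool_pos"][:2])/.025, (o["tool_pos"][2]-.0875)/.025)
E
```

```text
t 11.05 tcp [0.4846 0.188  0.1998] board [-136.9  153.3] tooly [ 0.994 -0.108 -0.   ] yaw-in-board 0.6 z [-0. -0. -1.] open 0.0155 F [0.13 0.43 0.28]
[0.4832244  0.18580894] [-0.05589975 -0.08782742] 4.49150179123645
```

View pics/v7.png

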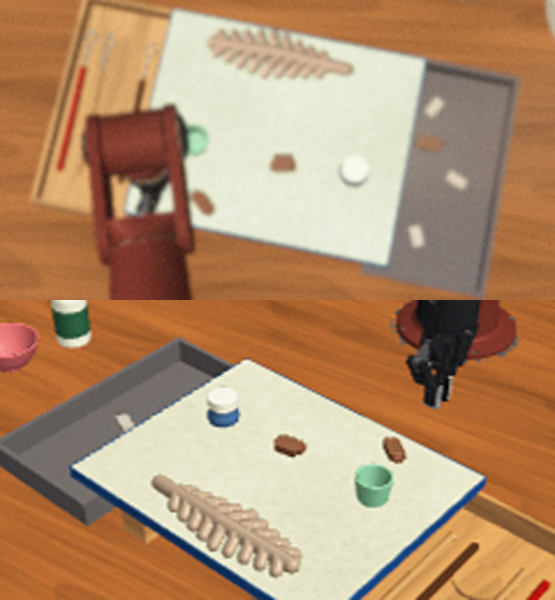

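Trim c is in the tub at (430,143) in the top view. Lowering behind trim a.

Request:
{"method": "carry_out", "body": {"series": [[-0.15,0,-0.7,0,0,0,0.18],[0,0,-0.8,0,0,0,0.18],[0,0,-0.8,0,0,0,0.18],[0,0,-0.8,0,0,0,0.18],[0,0,-0.7,0,0,0,0.18],[0,0,-0.4,0,0,0,0.18],[0,0,-0.2,0,0,0,0.18],[0,0,-0.1,0,0,0,0.18],[0,0,0,0,0,0,0.18]]}}

```text
t: 12.05
tool_pos: [0.4816, 0.1878, 0.088]
tool_rot: [2.339, 2.097, 0.001]
contact_force: [-0.1, -0.4, -0.1]
opening: 0.0153
```

```bash
python3 - <<'E'
from st import *
o=st();snap("v8")
p=ctrl.get_image("scene")
for o in browns(p,B):print(*o)
E
```

```text
t 12.05 tcp [0.4816 0.1878 0.088 ] board [-139.8  152.8] tooly [ 0.994 -0.109  0.001] yaw-in-board 0.5 z [ 0.001  0.    -1.   ] open 0.0153 F [-0.08 -0.37 -0.06]
92 [324.7 193. ] [0.553 0.007] [-47. -18.] [-0.067 -0.043] [-0.028  0.005] 83
74 [370.  194.8] [0.479 0.132] [-136.   97.] [-0.159  0.073] [-0.117  0.12 ] 49
```

View pics/v8.png

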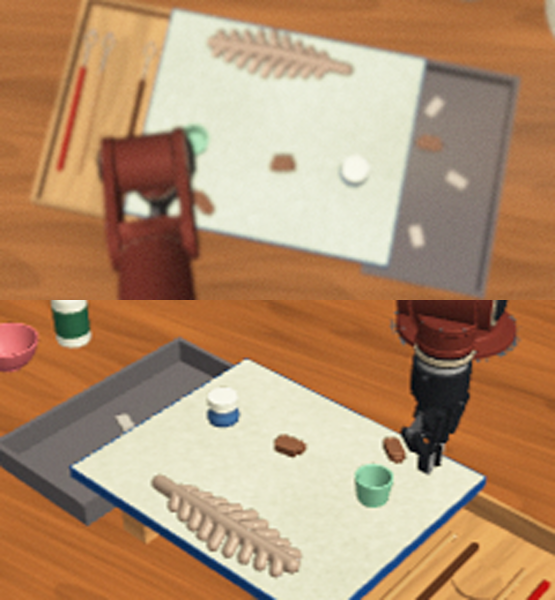

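Request:
{"method": "carry_out", "body": {"series": [[-0.04,-0.4,0,0,0,0,0.18],[-0.04,-0.4,0,0,0,0,0.18],[-0.04,-0.4,0,0,0,0,0.18],[-0.06,-0.5,0,0,0,0,0.18],[-0.06,-0.5,0,0,0,0,0.18],[-0.06,-0.5,0,0,0,0,0.18],[-0.06,-0.5,0,0,0,0,0.18],[-0.06,-0.5,0,0,0,0,0.18],[-0.06,-0.5,0,0,0,0,0.18],[-0.06,-0.5,0,0,0,0,0.18],[-0.05,-0.4,0,0,0,0,0.18],[-0.03,-0.2,0,0,0,0,0.18]]}}

```text
t: 13.4
tool_pos: [0.4656, 0.0544, 0.0875]
tool_rot: [2.34, 2.096, 0.0]
contact_force: [-0.2, 0.5, -0.3]
opening: 0.0156
```

```bash
python3 - <<'E'
from st import *
o=st();snap("v9")
for n in("scene","top"):
  p=ctrl.get_image(n)
  for o in browns(p,B):print(*o)
E
```

```text
t 13.4 tcp [0.4656 0.0544 0.0875] board [-140.    18.4] tooly [ 0.994 -0.11   0.   ] yaw-in-board 0.5 z [ 0. -0. -1.] open 0.0156 F [-0.15  0.5  -0.25]
15 [344.8 181. ] [0.461 0.027] [-141.   -9.] [-0.15  -0.018] [-0.13   0.004] 51
92 [324.7 193. ] [0.553 0.007] [-47. -18.] [-0.067 -0.043] [-0.028  0.005] 83
1176 [304.2 211.1] [0.501 0.069] [-106.   37.] [-0.179 -0.038] [-0.038  0.117] 89
```

View pics/v9.png

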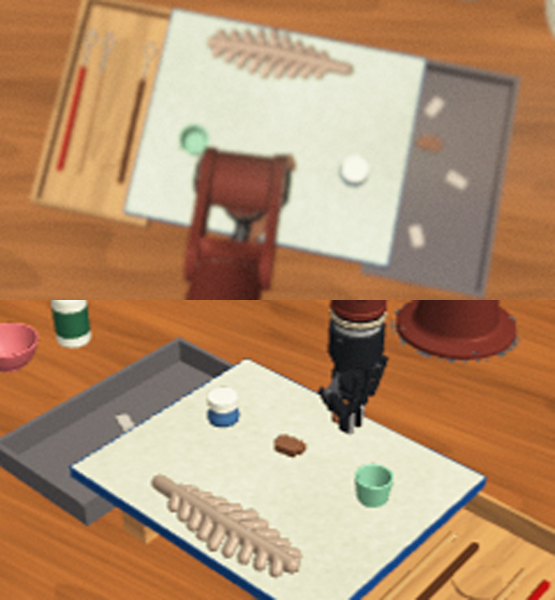

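Trim a is centred on the fence, partly visible at about (335,418). Continuing.

Request:
{"method": "carry_out", "body": {"series": [[-0.04,-0.4,0,0,0,0,0.18],[-0.06,-0.5,0,0,0,0,0.18],[-0.06,-0.5,0,0,0,0,0.18],[-0.06,-0.5,0,0,0,0,0.18],[-0.06,-0.5,0,0,0,0,0.18],[-0.06,-0.5,0,0,0,0,0.18],[-0.06,-0.5,0,0,0,0,0.18],[-0.06,-0.5,0,0,0,0,0.18],[-0.06,-0.5,0,0,0,0,0.18],[-0.06,-0.5,0,0,0,0,0.18],[-0.05,-0.4,0,0,0,0,0.18],[-0.03,-0.2,0,0,0,0,0.18]]}}

```text
t: 14.8
tool_pos: [0.4491, -0.0831, 0.0876]
tool_rot: [2.34, 2.096, -0.0]
contact_force: [-0.3, -0.1, 0.6]
opening: 0.0157
```

```bash
python3 - <<'E'
from st import *
o=st();snap("v10")
for n in("scene",):
  p=ctrl.get_image(n)
  for o in browns(p,B):print(*o)
E
```

```text
t 14.8 tcp [ 0.4491 -0.0831  0.0876] board [-140.2 -120.1] tooly [ 0.994 -0.11  -0.   ] yaw-in-board 0.5 z [-0. -0. -1.] open 0.0157 F [-0.27 -0.06  0.6 ]
47 [341.5 174. ] [ 0.434 -0.003] [-165.  -42.] [-0.173 -0.069] [-0.155 -0.018] 88
92 [324.7 193. ] [0.553 0.007] [-47. -18.] [-0.067 -0.043] [-0.028  0.005] 83
```

View pics/v10.png

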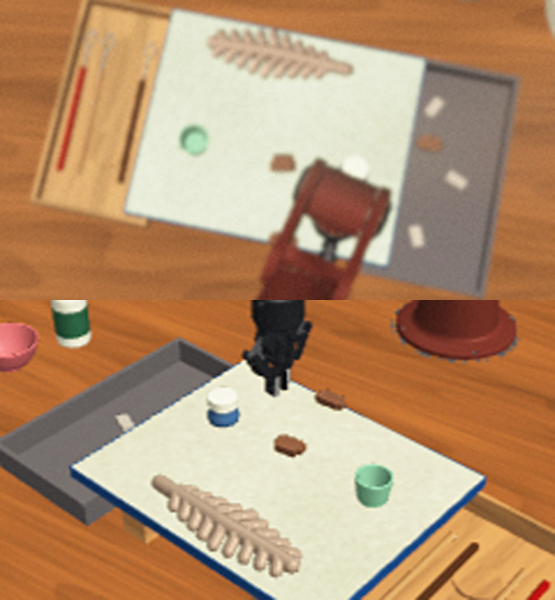

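Trim a slipped past the fence. It now lies along the front edge at about (330,398) in the lower half, near board (-165,-42). I'll lift, turn the fence 90° and nudge it back inboard from the front.

Request:
{"method": "carry_out", "body": {"series": [[0,0,0.6,0,0,0,0.18],[0,0,1,0,0,0.9,0.18],[0,0,1,0,0,0.98,0.18],[0,0,1,0,0,0.98,0.18],[-0.25,0.3,0.4,0,0,0.98,0.2],[-0.25,0.3,0,0,0,0.98,0.2],[-0.25,0.3,0,0,0,0.98,0.2],[-0.25,0.3,0,0,0,0.98,0.2],[-0.25,0.3,0,0,0,0.98,0.2],[-0.25,0.3,0,0,0,0.98,0.2],[-0.25,0.3,0,0,0,0.98,0.2],[-0.25,0.3,0,0,0,0.98,0.2]]}}

```text
t: 16.15
tool_pos: [0.3989, -0.0213, 0.1875]
tool_rot: [-0.936, -2.999, -0.0]
contact_force: [-1.0, -0.7, 0.2]
opening: 0.0171
```

Request:
{"method": "carry_out", "body": {"series": [[-0.25,0.3,0,0,0,0.98,0.2],[-0.2,0.3,0,0,0,0.98,0.2],[0,0.3,0,0,0,0.98,0.2],[0,0,0,0,0,0.98,0.2],[0,0,0,0,0,0.98,0.2],[0,0,0,0,0,0.1,0.2],[0,0,0,0,0,0,0.2]]}}

```text
t: 16.85
tool_pos: [0.3879, 0.0007, 0.1875]
tool_rot: [-0.174, -3.137, -0.0]
contact_force: [-0.6, 0.0, 0.5]
opening: 0.0171
```

```bash
python3 - <<'E'
from st import *
o=st();snap("v11")
print(o["q"].round(2))
for n in("scene","top"):
  p=ctrl.get_image(n)
  for b in browns(p,B):print(*b)
t=tow(B,(-.203,-.045));print(t,(t-o["tool_pos"][:2])/.025, (o["tool_pos"][2]-.0875)/.025)
E
```

```text
t 16.85 tcp [0.3879 0.0007 0.1875] board [-210.9  -44.1] tooly [0.111 0.994 0.   ] yaw-in-board 90.4 z [-0.  0. -1.] open 0.0171 F [-0.62  0.05  0.49]
[-0.19 -0.55  2.18  0.    1.51 -1.65]
48 [341.4 174. ] [ 0.434 -0.004] [-165.  -43.] [-0.173 -0.069] [-0.155 -0.018] 89
92 [324.7 193. ] [0.553 0.007] [-47. -18.] [-0.067 -0.043] [-0.028  0.005] 83
53 [322.3 200.4] [0.548 0.004] [-52. -22.] [-0.064 -0.041] [-0.038 -0.006] 98
728 [319.7 225. ] [0.453 0.006] [-147.  -31.] [-0.179 -0.111] [-0.107  0.049] 89
[ 0.39555211 -0.00115247] [ 0.30768603 -0.07391801] 3.99938243925375
```

View pics/v11.png

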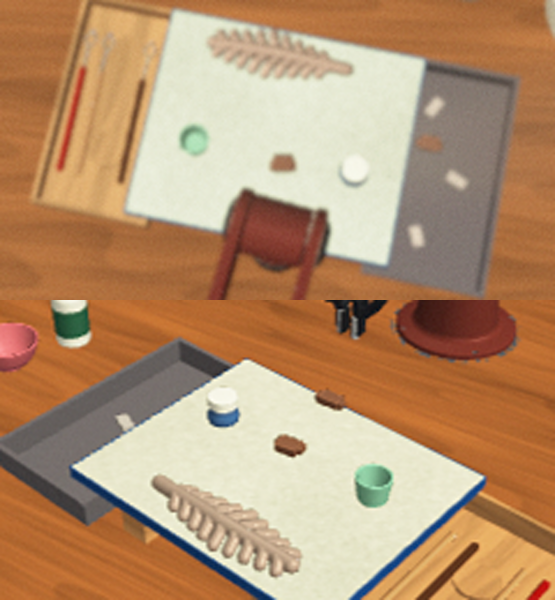

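Request:
{"method": "carry_out", "body": {"series": [[0,0,-0.8,0,0,0,0.2],[0,0,-0.8,0,0,0,0.2],[0,0,-0.8,0,0,0,0.2],[0,0,-0.8,0,0,0,0.2],[0,0,-0.5,0,0,0,0.2],[0,0,-0.3,0,0,0,0.2],[0,0,0,0,0,0,0.2],[0.2,-0.02,0,0,0,0,0.2],[0.3,-0.03,0,0,0,0,0.2],[0.3,-0.04,0,0,0,0,0.2],[0.3,-0.04,0,0,0,0,0.2],[0.3,-0.04,0,0,0,0,0.2]]}}

```text
t: 18.25
tool_pos: [0.4239, -0.004, 0.0879]
tool_rot: [0.172, 3.136, -0.0]
contact_force: [-0.0, 0.2, 1.4]
opening: 0.017
```

```bash
python3 - <<'E'
from st import *
o=st();snap("v12")
for n in("scene",):
  p=ctrl.get_image(n)
  for b in browns(p,B):print(*b)
E
```

```text
t 18.25 tcp [ 0.4239 -0.004   0.0879] board [-174.5  -44.5] tooly [ 0.11   0.994 -0.   ] yaw-in-board 90.5 z [ 0. -0. -1.] open 0.017 F [-0.04  0.16  1.37]
85 [338.1 175.8] [ 0.449 -0.007] [-149.  -45.] [-0.168 -0.071] [-0.132 -0.018] 77
91 [324.6 193. ] [0.553 0.007] [-47. -18.] [-0.065 -0.043] [-0.028  0.005] 82
```

View pics/v12.png

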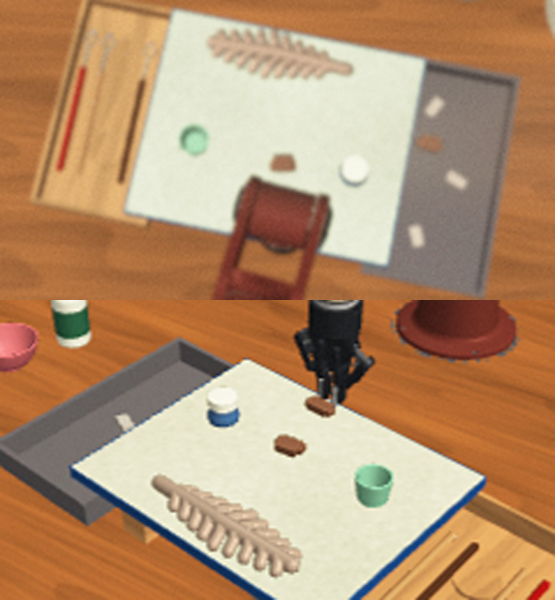

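Request:
{"method": "carry_out", "body": {"series": [[0.3,-0.04,0,0,0,0,0.2],[0.3,-0.04,0,0,0,0,0.2],[0.15,-0.02,0,0,0,0,0.2],[0,0,0,0,0,0,0.2],[-0.4,0.05,0,0,0,0,0.2],[-0.3,0.03,0.5,0,0,0,0.2],[0,0,1,0,0,0,0.2],[0,0,1,0,0,0,0.2],[0,0,1,0,0,0,0.2],[0,0,0.5,0,0,0,0.2]]}}

```text
t: 19.4
tool_pos: [0.4244, -0.0044, 0.1899]
tool_rot: [0.172, 3.133, -0.001]
contact_force: [1.3, -1.1, 0.2]
opening: 0.017
```

```bash
python3 - <<'E'
from st import *
o=st();snap("v13")
for n in("scene",):
  p=ctrl.get_image(n)
  for b in browns(p,B):print(*b)
t=tow(B,(-.087,-.020));print(t,(t-o["tool_pos"][:2])/.025, (o["tool_pos"][2]-.0875)/.025)
E
```

```text
t 19.4 tcp [ 0.4244 -0.0044  0.1899] board [-173.9  -44.8] tooly [ 0.11   0.994 -0.   ] yaw-in-board 90.5 z [ 0.003 -0.001 -1.   ] open 0.017 F [ 1.25 -1.05  0.25]
77 [334.4 178.2] [ 0.468 -0.01 ] [-130.  -45.] [-0.146 -0.071] [-0.115 -0.02 ] 79
92 [324.7 193. ] [0.553 0.007] [-47. -18.] [-0.067 -0.043] [-0.028  0.005] 83
[0.5136916  0.00998588] [3.57021948 0.57546656] 4.095553228807332
```

View pics/v13.png

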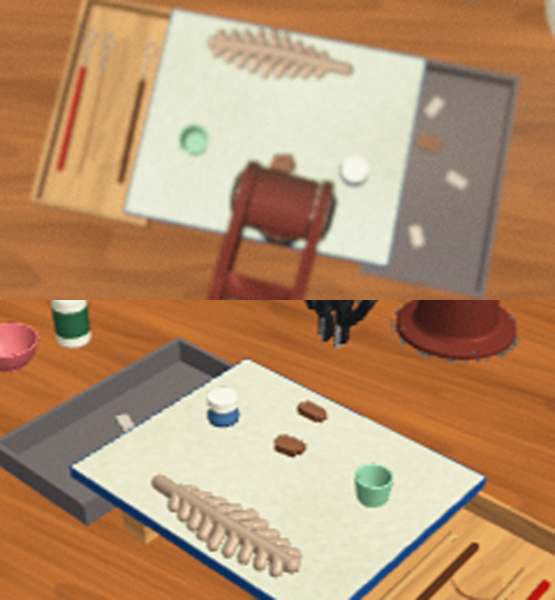

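Trim a is back inboard at (312,411), near board (-130,-45). Now I'll go between a and b to push b towards +x, clear of the jar's line.

Request:
{"method": "carry_out", "body": {"series": [[0.5,0.1,0,0,0,0,0.2],[0.8,0.14,0,0,0,0,0.2],[0.8,0.14,0,0,0,0,0.2],[0.8,0.14,0,0,0,0,0.2],[0.56,0.12,0,0,0,0,0.2],[0,0,-0.3,0,0,0,0.2],[0,0,-0.7,0,0,0,0.2],[0,0,-0.7,0,0,0,0.2],[0,0,-0.7,0,0,0,0.2],[0,0,-0.4,0,0,0,0.2],[0,0,0,0,0,0,0.2]]}}

```text
t: 20.65
tool_pos: [0.5081, 0.0118, 0.1144]
tool_rot: [-0.172, -3.131, -0.0]
contact_force: [-0.5, 0.1, -0.2]
opening: 0.0174
```

```bash
python3 - <<'E'
from st import *
o=st();snap("v14")
E
```

```text
t 20.65 tcp [0.5081 0.0118 0.1144] board [-92.8 -18.9] tooly [ 0.11   0.994 -0.   ] yaw-in-board 90.5 z [-0.006  0.001 -1.   ] open 0.0174 F [-0.52  0.13 -0.17]
```

View pics/v14.png

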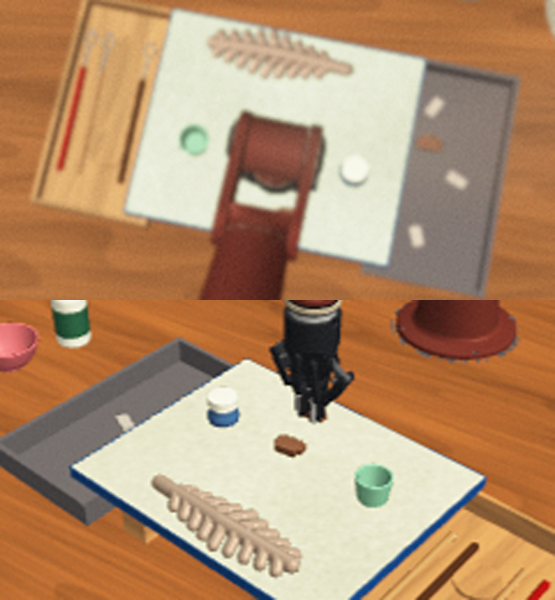

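Request:
{"method": "carry_out", "body": {"series": [[0.12,0,-0.2,0,0,0,0.2],[0,0,-0.4,0,0,0,0.2],[0,0,-0.3,0,0,0,0.2],[0,0,-0.18,0,0,0,0.2],[0,0,0,0,0,0,0.2],[0.3,-0.03,0,0,0,0,0.2],[0.4,-0.05,0,0,0,0,0.2],[0.4,-0.05,0,0,0,0,0.2],[0.4,-0.05,0,0,0,0,0.2],[0.4,-0.05,0,0,0,0,0.2],[0.3,-0.04,0,0,0,0,0.2]]}}

```text
t: 21.85
tool_pos: [0.5698, 0.0047, 0.0906]
tool_rot: [0.172, 3.137, -0.0]
contact_force: [-0.5, -0.0, 0.9]
opening: 0.0174
```

```bash
python3 - <<'E'
from st import *
o=st();snap("v15")
for n in("scene",):
  p=ctrl.get_image(n)
  for b in browns(p,B):print(*b)
E
```

```text
t 21.85 tcp [0.5698 0.0047 0.0906] board [-30.6 -18.6] tooly [ 0.11   0.994 -0.   ] yaw-in-board 90.5 z [ 0. -0. -1.] open 0.0174 F [-0.5  -0.02  0.92]
93 [315.2 199.2] [ 0.596 -0.   ] [ -4. -20.] [-0.024 -0.046] [0.015 0.003] 71
```

View pics/v15.png

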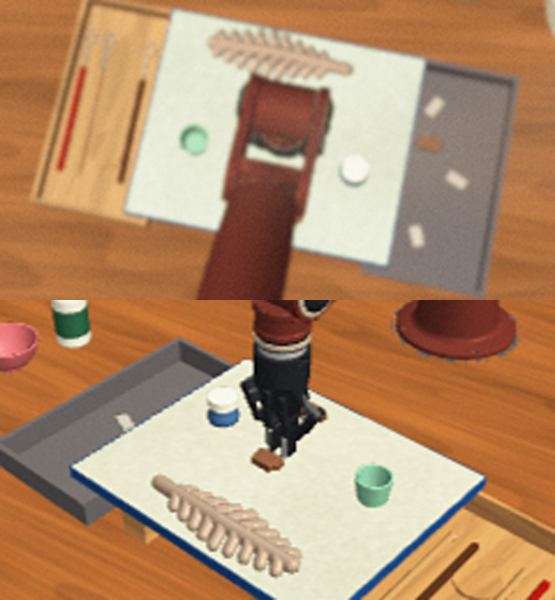

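Request:
{"method": "carry_out", "body": {"series": [[0.2,-0.03,-0.1,0,0,0,0.2],[0.4,-0.05,0,0,0,0,0.2],[0.4,-0.05,0,0,0,0,0.2],[0.4,-0.05,0,0,0,0,0.2],[0.2,-0.02,0,0,0,0,0.2],[0,0,0,0,0,0,0.2],[-0.4,0.05,0,0,0,0,0.2],[-0.3,0.03,0.3,0,0,0,0.2],[0,0,0.8,0,0,0,0.2],[0,0,1,0,0,-0.9,0.2],[0,0,1,0,0,-0.98,0.2],[0,0,0,0,0,-0.98,0.2]]}}

```text
t: 23.2
tool_pos: [0.5929, 0.0018, 0.1711]
tool_rot: [0.622, 3.071, 0.001]
contact_force: [1.2, 0.2, 0.8]
opening: 0.0172
```

Request:
{"method": "carry_out", "body": {"series": [[0.08,0.25,0,0,0,-0.98,0.2],[0.08,0.25,0,0,0,-0.98,0.2],[0.08,0.25,0,0,0,-0.98,0.2],[0.08,0.25,0,0,0,-0.98,0.2],[0.08,0.25,0,0,0,-0.98,0.2],[0.08,0.25,0,0,0,-0.98,0.2],[0.08,0.25,0,0,0,-0.98,0.2],[0.08,0.25,0,0,0,-0.98,0.2],[0.08,0.25,0,0,0,-0.98,0.2],[0.08,0.25,0,0,0,-0.98,0.2],[0,0,0,0,0,-0.98,0.2],[0,0,0,0,0,-0.98,0.2]]}}

```text
t: 24.4
tool_pos: [0.6102, 0.0647, 0.1661]
tool_rot: [2.226, 2.216, 0.0]
contact_force: [0.2, -0.2, 0.6]
opening: 0.017
```

```bash
python3 - <<'E'
from st import *
o=st();snap("v16")
for n in("scene",):
  p=ctrl.get_image(n)
  for b in browns(p,B):print(*b)
t=tow(B,(.037,.040));print(t,(t-o["tool_pos"][:2])/.025, (o["tool_pos"][2]-.0875)/.025)
E
```

```text
t 24.4 tcp [0.6102 0.0647 0.1661] board [ 2.4 45.8] tooly [ 1.    -0.004  0.   ] yaw-in-board 6.5 z [ 0. -0. -1.] open 0.017 F [ 0.23 -0.17  0.64]
20 [338.4 179.5] [0.466 0.005] [-133.  -31.] [-0.148 -0.044] [-0.119 -0.02 ] 36
96 [306.3 205.2] [ 0.637 -0.007] [ 37. -22.] [ 0.02  -0.046] [0.054 0.003] 80
[0.6439049  0.05493581] [ 1.34722088 -0.39192469] 3.144603064234227
```

View pics/v16.png

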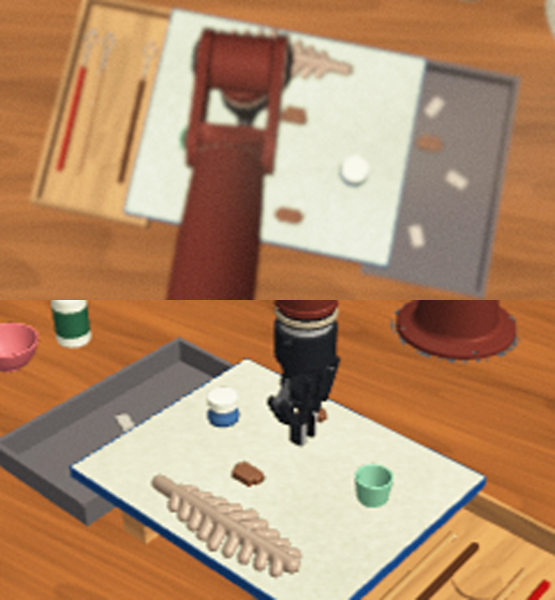

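Request:
{"method": "carry_out", "body": {"series": [[0.68,-0.2,0,0,0,-0.6,0.2],[0.68,-0.2,0,0,0,-0.5,0.2],[0,0,-0.5,0,0,0,0.2],[0,0,-0.8,0,0,0,0.2],[0,0,-0.8,0,0,0,0.2],[0,0,-0.5,0,0,0,0.2],[0,0,-0.3,0,0,0,0.2],[0,0,-0.2,0,0,0,0.2],[0,0,0,0,0,0,0.2]]}}

```text
t: 25.45
tool_pos: [0.6449, 0.0544, 0.0877]
tool_rot: [-2.34, -2.095, 0.001]
contact_force: [0.1, 0.3, 0.5]
opening: 0.0172
```

```bash
python3 - <<'E'
from st import *
o=st()
for n in("scene",):
  p=ctrl.get_image(n)
  for b in browns(p,B):print(*b)
E
```

```text
t 25.45 tcp [0.6449 0.0544 0.0877] board [38.  39.6] tooly [ 0.994 -0.11  -0.001] yaw-in-board 0.4 z [-0.001  0.    -1.   ] open 0.0172 F [0.07 0.33 0.49]
147 [316.6 164. ] [ 0.432 -0.107] [-154. -146.] [-0.174 -0.2  ] [-0.123 -0.099] 77
31 [337.4 178.7] [ 0.464 -0.001] [-135.  -36.] [-0.146 -0.055] [-0.122 -0.02 ] 55
62 [304.7 205.7] [ 0.641 -0.009] [ 42. -24.] [ 0.026 -0.046] [0.054 0.004] 74
```

Request:
{"method": "carry_out", "body": {"series": [[-0.03,-0.4,0,0,0,0,0.2],[-0.04,-0.4,0,0,0,0,0.2],[-0.04,-0.4,0,0,0,0,0.2],[-0.03,-0.4,0,0,0,0,0.2],[-0.03,-0.4,0,0,0,0,0.2],[-0.03,-0.4,0,0,0,0,0.2],[-0.03,-0.4,0,0,0,0,0.2],[-0.03,-0.4,0,0,0,0,0.2],[-0.03,-0.4,0,0,0,0,0.2],[-0.02,-0.2,0,0,0,0,0.2]]}}

```text
t: 26.5
tool_pos: [0.6373, -0.0417, 0.088]
tool_rot: [2.342, 2.094, -0.0]
contact_force: [-0.0, 0.7, -0.2]
opening: 0.0174
```

```bash
cat >> st.py <<'E'
def zoom(f):
    p=ctrl.get_image("scene");o=ctrl.get_obs();R=Ro.from_rotvec(o["tool_rot"]).as_matrix()
    u0=proj(p,o["tool_pos"]);x0,y0=(u0-[55,45]).round().astype(int)
    im=cv2.resize(p["frame"][y0:y0+80,x0:x0+100],None,fx=5,fy=5,interpolation=cv2.INTER_CUBIC)
    cv2.imwrite(f"pics/{f}.png",im)
    for b in browns(p,B):print(*b)
E
python3 - <<'E'
from st import *
o=st();zoom("v17")
E
```

```text
t 26.5 tcp [ 0.6373 -0.0417  0.088 ] board [ 41.9 -56.7] tooly [ 0.994 -0.111 -0.   ] yaw-in-board 0.4 z [-0. -0. -1.] open 0.0174 F [-0.03  0.66 -0.16]
76 [334.4 178.2] [ 0.468 -0.01 ] [-130.  -46.] [-0.146 -0.071] [-0.115 -0.02 ] 79
41 [286.8 198.2] [ 0.643 -0.078] [ 52. -92.] [ 0.042 -0.113] [ 0.064 -0.071] 67
```

View pics/v17.png

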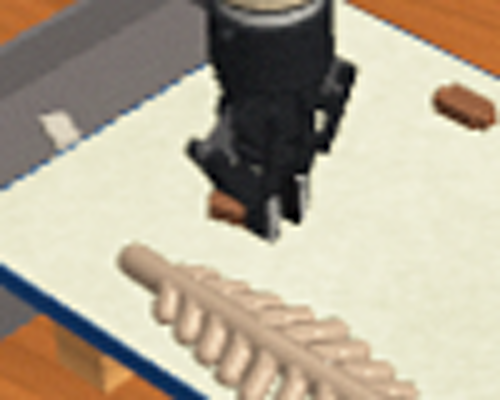

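Trim b is still ahead of the fence at (228,208), but a little to its far side. I'll back off slightly, re-centre by about 8 mm, and continue in shorter strokes.

Request:
{"method": "carry_out", "body": {"series": [[0.02,0.25,0,0,0,0,0.2],[0.32,0,0,0,0,0,0.2],[0,-0.2,0,0,0,0,0.2],[-0.05,-0.3,0,0,0,0,0.2],[-0.05,-0.4,0,0,0,0,0.2],[-0.05,-0.4,0,0,0,0,0.2],[-0.05,-0.4,0,0,0,0,0.2],[-0.05,-0.4,0,0,0,0,0.2],[-0.05,-0.4,0,0,0,0,0.2],[-0.02,-0.2,0,0,0,0,0.2]]}}

```text
t: 27.55
tool_pos: [0.6377, -0.1032, 0.088]
tool_rot: [2.342, 2.094, -0.0]
contact_force: [-1.0, 0.2, -0.3]
opening: 0.0171
```

```bash
python3 - <<'E'
from st import *
o=st();zoom("v18")
E
```

```text
t 27.55 tcp [ 0.6377 -0.1032  0.088 ] board [  49.5 -117.7] tooly [ 0.994 -0.112 -0.   ] yaw-in-board 0.4 z [-0. -0. -1.] open 0.0171 F [-0.96  0.21 -0.26]
76 [334.4 178.2] [ 0.468 -0.01 ] [-130.  -46.] [-0.146 -0.071] [-0.115 -0.02 ] 79
38 [271.8 191.6] [ 0.644 -0.139] [  60. -152.] [ 0.049 -0.173] [ 0.072 -0.135] 68
```

View pics/v18.png

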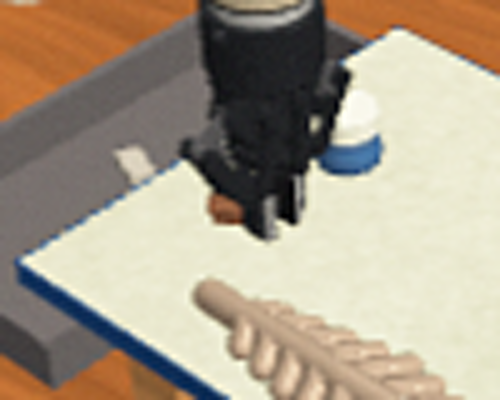

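Request:
{"method": "carry_out", "body": {"series": [[-0.03,-0.3,0,0,0,0,0.2],[-0.05,-0.4,0,0,0,0,0.2],[-0.05,-0.4,0,0,0,0,0.2],[-0.05,-0.4,0,0,0,0,0.2],[-0.05,-0.4,0,0,0,0,0.2],[-0.05,-0.4,0,0,0,0,0.2],[-0.03,-0.2,0,0,0,0,0.2]]}}

```text
t: 28.3
tool_pos: [0.63, -0.1656, 0.0881]
tool_rot: [2.342, 2.094, -0.0]
contact_force: [1.0, 0.2, 0.9]
opening: 0.0169
```

```bash
python3 - <<'E'
from st import *
o=st();zoom("v19")
E
```

```text
t 28.3 tcp [ 0.63   -0.1656  0.0881] board [  49.3 -180.6] tooly [ 0.994 -0.112  0.   ] yaw-in-board 0.4 z [ 0. -0. -1.] open 0.0169 F [1.05 0.21 0.9 ]
76 [334.4 178.2] [ 0.468 -0.01 ] [-130.  -46.] [-0.146 -0.071] [-0.115 -0.02 ] 79
28 [258.9 186.5] [ 0.647 -0.19 ] [  69. -203.] [ 0.051 -0.213] [ 0.08 -0.19] 31
```

View pics/v19.png

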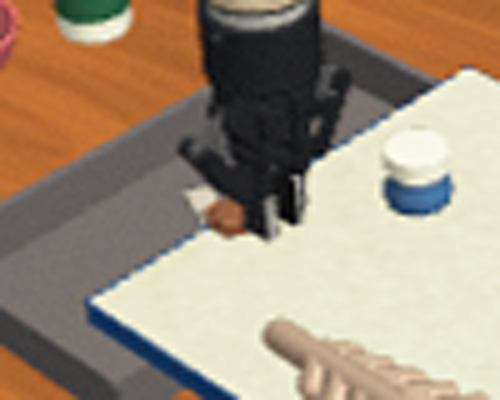

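Request:
{"method": "carry_out", "body": {"series": [[0.02,0.25,0,0,0,0,0.2],[0.5,0,0,0,0,0,0.2],[0,-0.2,0,0,0,0,0.2],[-0.03,-0.3,0,0,0,0,0.2],[-0.05,-0.4,0,0,0,0,0.2],[-0.05,-0.4,0,0,0,0,0.2]]}}

```text
t: 28.95
tool_pos: [0.6395, -0.1915, 0.088]
tool_rot: [-2.341, -2.095, 0.0]
contact_force: [-0.3, 0.2, 0.8]
opening: 0.0169
```

```bash
python3 - <<'E'
from st import *
o=st();zoom("v20")
E
```

```text
t 28.95 tcp [ 0.6395 -0.1915  0.088 ] board [  61.7 -205.2] tooly [ 0.994 -0.111 -0.   ] yaw-in-board 0.4 z [-0. -0. -1.] open 0.0169 F [-0.26  0.19  0.76]
76 [334.4 178.2] [ 0.468 -0.01 ] [-130.  -46.] [-0.146 -0.071] [-0.115 -0.02 ] 79
```

View pics/v20.png

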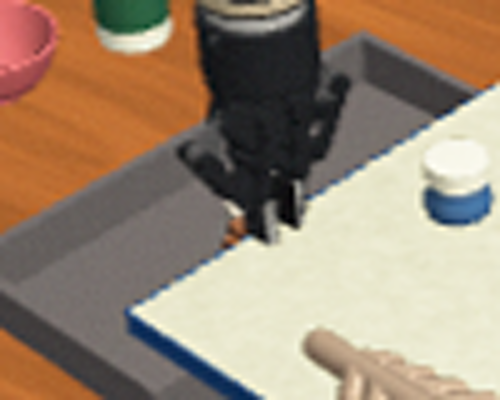

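Trim b is tipping over the edge at (232,230). I'll finish the stroke and lift.

Request:
{"method": "carry_out", "body": {"series": [[-0.04,-0.35,0,0,0,0,0.2],[-0.05,-0.4,0,0,0,0,0.2],[-0.05,-0.4,0,0,0,0,0.2],[-0.03,-0.3,0,0,0,0,0.2],[0,0,0,0,0,0,0.2],[0,0,0.5,0,0,0,0.2],[0,0,1,0,0,0,0.2],[0,0,1,0,0,0,0.2],[0,0,1,0,0,0,0.2],[0,0,0.7,0,0,0,0.2]]}}

```text
t: 30.0
tool_pos: [0.6366, -0.2267, 0.1965]
tool_rot: [2.338, 2.093, 0.002]
contact_force: [-0.3, -0.1, -0.8]
opening: 0.0172
```

```bash
python3 - <<'E'
from st import *
o=st();snap("v21")
p=ctrl.get_image("scene")
for b in browns(p,B):print(*b)
t=tow(B,(-.130,.025));print(t,(t-o["tool_pos"][:2])/.025)
E
```

```text
t 30.0 tcp [ 0.6366 -0.2267  0.1965] board [  63.  -240.5] tooly [ 0.994 -0.11   0.003] yaw-in-board 0.5 z [ 0.003 -0.001 -1.   ] open 0.0172 F [-0.28 -0.11 -0.83]
76 [334.4 178.2] [ 0.468 -0.01 ] [-130.  -46.] [-0.146 -0.071] [-0.115 -0.02 ] 79
[0.47630159 0.05974517] [-6.41319103 11.45834241]
```

View pics/v21.png

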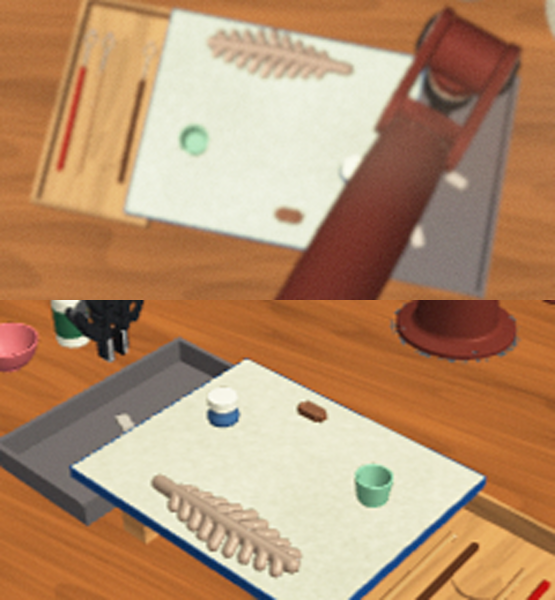

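Trim b is off the board. Now over to trim a, which shows at (288,214) in the top half and lies along the sweep direction.

Request:
{"method": "carry_out", "body": {"series": [[-0.54,0.94,0,0,0,0,0.22],[-0.54,0.94,0,0,0,0,0.22],[-0.54,0.94,0,0,0,0,0.22],[-0.54,0.94,0,0,0,0,0.22],[-0.54,0.94,0,0,0,0,0.22],[-0.54,0.94,0,0,0,0,0.22],[-0.54,0.94,0,0,0,0,0.22],[-0.54,0.94,0,0,0,0,0.22],[-0.54,0.94,0,0,0,0,0.22],[-0.54,0.94,0,0,0,0,0.22],[-0.54,0.94,0,0,0,0,0.22],[-0.4,0.8,0,0,0,0,0.22]]}}

```text
t: 31.35
tool_pos: [0.4752, 0.0528, 0.1909]
tool_rot: [-2.339, -2.094, 0.004]
contact_force: [0.6, -0.7, -0.4]
opening: 0.019
```

```bash
python3 - <<'E'
from st import *
o=st();snap("v22")
for n in("scene","top"):
    p=ctrl.get_image(n)
    for b in browns(p,B):print(*b)
t=tow(B,(-.132,.020));print(t,(t-o["tool_pos"][:2])/.025,(o["tool_pos"][2]-.0875)/.025)
E
```

```text
t 31.35 tcp [0.4752 0.0528 0.1909] board [-130.2   18. ] tooly [ 0.994 -0.11  -0.004] yaw-in-board 0.4 z [-0.004  0.    -1.   ] open 0.019 F [ 0.58 -0.73 -0.38]
77 [334.4 178.2] [ 0.468 -0.01 ] [-130.  -45.] [-0.146 -0.071] [-0.115 -0.02 ] 79
1427 [303.7 203.1] [0.532 0.074] [-76.  46.] [-0.179 -0.068] [0.001 0.13 ] 74
[0.4737256  0.05501608] [-0.06017538  0.08701528] 4.135176240208708
```

View pics/v22.png

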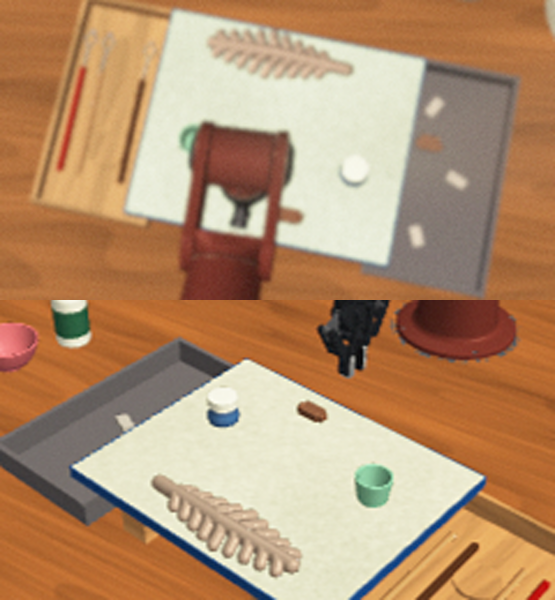

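I only see one brown piece in the tub, at (430,143). I'll look closer before going on.

```bash
python3 - <<'E'
from st import *
p=ctrl.get_image("top")
cv2.imwrite("pics/v23.png",cv2.resize(p["frame"][145:265,340:430],None,fx=6,fy=5,interpolation=cv2.INTER_CUBIC))
for d in ctrl.trace(p,"trim_a"):
    m=d["mask"];pts=np.argwhere(m)[:,::-1];print(round(d["p"],2),m.sum(),pts.mean(0),(tob(B,ray(p,pts.mean(0),.012))*1000).round())
E
```

```text
0.4 53 [325.52830189 222.8490566 ] [-123.  -49.]
```

View pics/v23.png

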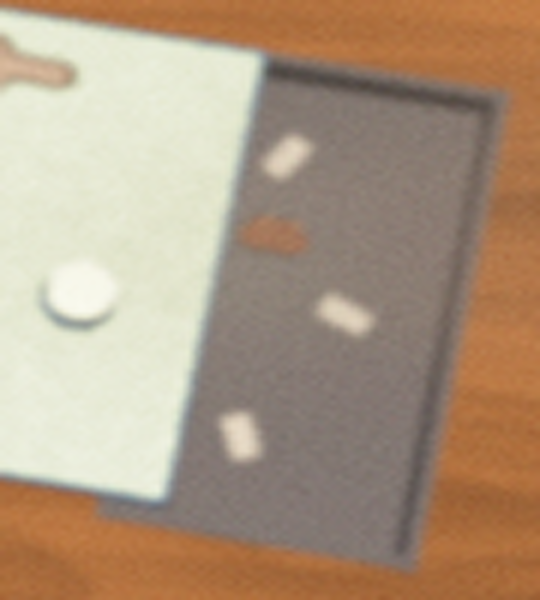

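```bash
python3 - <<'E'
import cv2,numpy as np
L=[]
for f in("v7","v12","v15","v22"):
    im=cv2.imread(f"pics/{f}.png")[60:260,370:530]
    h=im.astype(int);m=((h[...,2]-h[...,0]>30)&(h[...,2]<160)).astype(np.uint8)
    n,l,s,c=cv2.connectedComponentsWithStats(m)
    print(f,[(s[i].tolist(),c[i].round(1).tolist()) for i in range(1,n) if s[i,4]>60])
    L.append(cv2.resize(im,None,fx=2,fy=2,interpolation=cv2.INTER_CUBIC))
cv2.imwrite("pics/cmp.png",np.hstack([L[0],L[3]]))
E
python3 - <<'E'
from st import *
ims=[ctrl.get_image("scene"),]
p=ims[0];c=-np.array(p["R"]).T@np.array(p["t"]);print("scene cam",c)
# crop along tub/board edge and battens
cv2.imwrite("pics/v24.png",cv2.resize(p["frame"][140:260,190:330],None,fx=5,fy=5,interpolation=cv2.INTER_CUBIC))
E
```

```text
v7 [([58, 0, 102, 200, 1068], [128.6, 72.4]), ([45, 73, 30, 21, 284], [60.3, 83.4])]
v12 [([58, 0, 102, 200, 1145], [129.2, 75.1]), ([45, 73, 29, 21, 318], [60.1, 83.0])]
v15 [([58, 0, 93, 200, 903], [126.4, 74.4]), ([149, 64, 11, 10, 69], [154.1, 68.6]), ([45, 72, 30, 21, 296], [60.0, 83.4])]
v22 [([59, 0, 101, 200, 1104], [129.1, 74.5]), ([45, 72, 30, 22, 292], [59.7, 83.1])]
scene cam [1.49509671 0.61843804 0.98076916]
```

View pics/cmp.png

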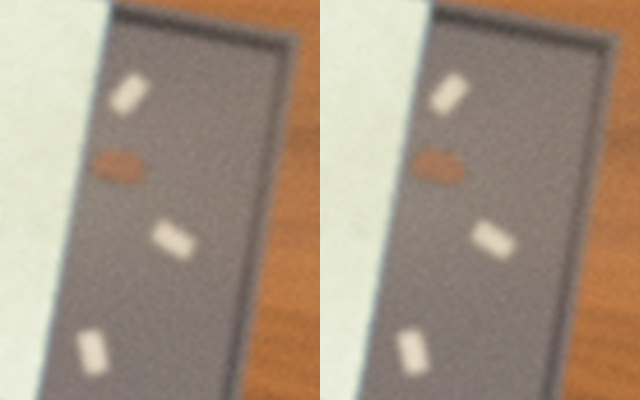

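View pics/v24.png

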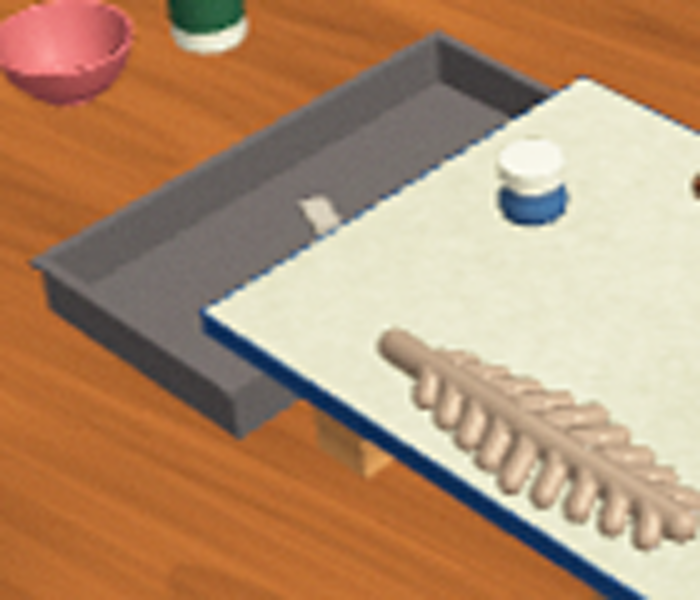

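c hasn't moved since it fell, and b isn't visible in the tub, on the board or on the table. It was seen tipping over the edge above the tub, so it should be lying under the overhang, where 35 mm of tub is hidden from both cameras. Now trim a.

Request:
{"method": "carry_out", "body": {"series": [[-0.05,0.1,-0.5,0,0,0,0.22],[0,0,-0.8,0,0,0,0.22],[0,0,-0.8,0,0,0,0.22],[0,0,-0.8,0,0,0,0.22],[0,0,-0.6,0,0,0,0.22],[0,0,-0.4,0,0,0,0.22],[0,0,-0.1,0,0,0,0.22],[0,0,0,0,0,0,0.22]]}}

```text
t: 32.5
tool_pos: [0.476, 0.0541, 0.0929]
tool_rot: [-2.341, -2.095, 0.0]
contact_force: [0.3, -0.5, 0.2]
opening: 0.0189
```

```bash
python3 - <<'E'
from st import *
o=st();zoom("v25")
E
```

```text
t 32.5 tcp [0.476  0.0541 0.0929] board [-129.6   19.3] tooly [ 0.994 -0.111 -0.   ] yaw-in-board 0.4 z [-0. -0. -1.] open 0.0189 F [ 0.35 -0.46  0.15]
79 [334.5 178.2] [ 0.467 -0.01 ] [-131.  -45.] [-0.152 -0.071] [-0.115 -0.02 ] 79
```

View pics/v25.png

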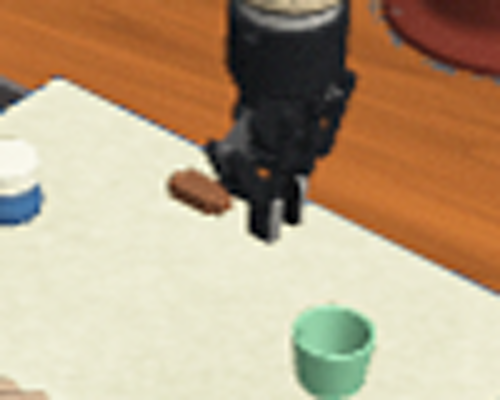

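Request:
{"method": "carry_out", "body": {"series": [[-0.08,0,-0.2,0,0,0,0.22],[0,0,0,0,0,0,0.22],[-0.04,-0.3,0,0,0,0,0.22],[-0.05,-0.4,0,0,0,0,0.22],[-0.05,-0.4,0,0,0,0,0.22],[-0.05,-0.4,0,0,0,0,0.22],[-0.05,-0.4,0,0,0,0,0.22],[-0.05,-0.4,0,0,0,0,0.22],[-0.02,-0.2,0,0,0,0,0.22]]}}

```text
t: 33.45
tool_pos: [0.4661, -0.0095, 0.0881]
tool_rot: [2.342, 2.093, 0.0]
contact_force: [-0.8, 0.3, 0.1]
opening: 0.0191
```

```bash
python3 - <<'E'
from st import *
o=st();zoom("v26")
E
```

```text
t 33.45 tcp [ 0.4661 -0.0095  0.0881] board [-132.   -44.9] tooly [ 0.994 -0.112  0.   ] yaw-in-board 0.4 z [ 0. -0. -1.] open 0.0191 F [-0.78  0.3   0.09]
44 [326.  174.6] [ 0.467 -0.045] [-127.  -80.] [-0.141 -0.099] [-0.114 -0.056] 57
```

View pics/v26.png

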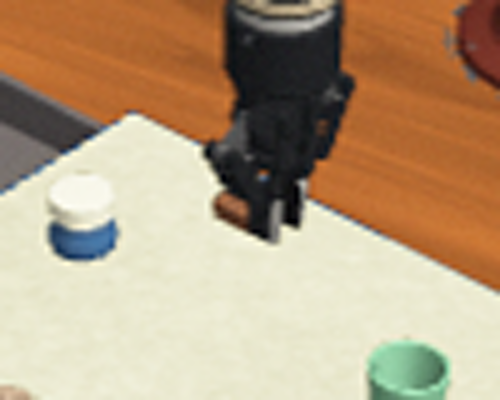

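Request:
{"method": "carry_out", "body": {"series": [[-0.02,-0.3,0,0,0,0,0.22],[-0.02,-0.4,0,0,0,0,0.22],[-0.03,-0.4,0,0,0,0,0.22],[-0.04,-0.4,0,0,0,0,0.22],[-0.04,-0.4,0,0,0,0,0.22],[-0.02,-0.2,0,0,0,0,0.22]]}}

```text
t: 34.1
tool_pos: [0.4618, -0.0619, 0.088]
tool_rot: [2.342, 2.094, -0.0]
contact_force: [-0.4, 0.4, 0.2]
opening: 0.0186
```

```bash
python3 - <<'E'
from st import *
o=st();zoom("v27")
E
```

```text
t 34.1 tcp [ 0.4618 -0.0619  0.088 ] board [-130.   -97.5] tooly [ 0.994 -0.112 -0.   ] yaw-in-board 0.4 z [-0. -0. -1.] open 0.0186 F [-0.38  0.43  0.19]
38 [314.  168.8] [ 0.462 -0.098] [-126. -133.] [-0.139 -0.154] [-0.114 -0.109] 58
```

View pics/v27.png

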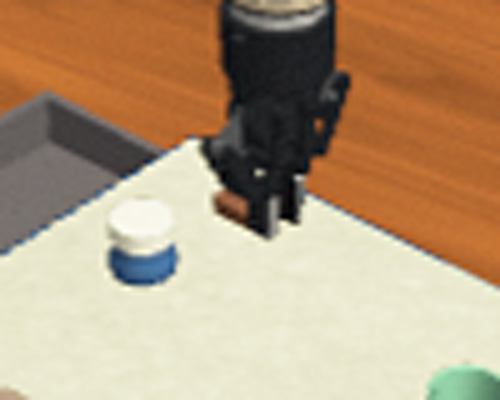

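Trim a is tracking steadily with the fence at (230,205), and the jar is clear.

Request:
{"method": "carry_out", "body": {"series": [[-0.04,-0.3,0,0,0,0,0.22],[-0.05,-0.4,0,0,0,0,0.22],[-0.05,-0.4,0,0,0,0,0.22],[-0.05,-0.4,0,0,0,0,0.22],[-0.05,-0.4,0,0,0,0,0.22],[-0.02,-0.2,0,0,0,0,0.22]]}}

```text
t: 34.75
tool_pos: [0.4553, -0.1144, 0.0881]
tool_rot: [2.342, 2.094, -0.0]
contact_force: [0.1, 0.0, -1.0]
opening: 0.0187
```

```bash
python3 - <<'E'
from st import *
o=st();zoom("v28")
E
```

```text
t 34.75 tcp [ 0.4553 -0.1144  0.0881] board [-130.3 -150.4] tooly [ 0.994 -0.112  0.   ] yaw-in-board 0.4 z [ 0. -0. -1.] open 0.0187 F [ 0.12  0.01 -1.01]
32 [302.8 163.4] [ 0.457 -0.149] [-125. -185.] [-0.138 -0.204] [-0.113 -0.164] 56
```

View pics/v28.png

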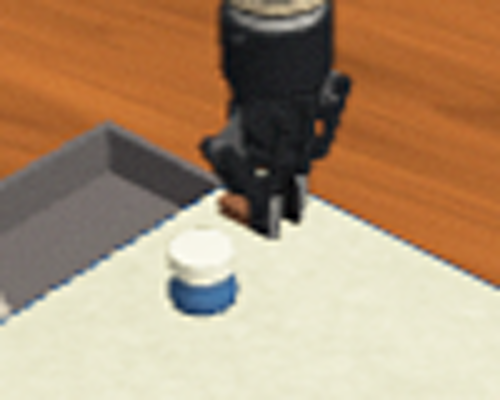

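Request:
{"method": "carry_out", "body": {"series": [[-0.04,-0.3,0,0,0,0,0.22],[-0.05,-0.4,0,0,0,0,0.22],[-0.06,-0.5,0,0,0,0,0.22],[-0.06,-0.5,0,0,0,0,0.22],[-0.06,-0.5,0,0,0,0,0.22],[-0.06,-0.5,0,0,0,0,0.22],[-0.06,-0.5,0,0,0,0,0.22],[-0.06,-0.4,0,0,0,0,0.22],[-0.02,-0.2,0,0,0,0,0.22],[0,0,0,0,0,0,0.22]]}}

```text
t: 35.8
tool_pos: [0.4436, -0.209, 0.0881]
tool_rot: [-2.342, -2.094, -0.0]
contact_force: [-0.8, -0.1, 0.1]
opening: 0.0188
```

```bash
python3 - <<'E'
from st import *
o=st();zoom("v29")
E
```

```text
t 35.8 tcp [ 0.4436 -0.209   0.0881] board [-130.7 -245.8] tooly [ 0.994 -0.112 -0.   ] yaw-in-board 0.4 z [ 0.  0. -1.] open 0.0188 F [-0.82 -0.14  0.05]
```

View pics/v29.png

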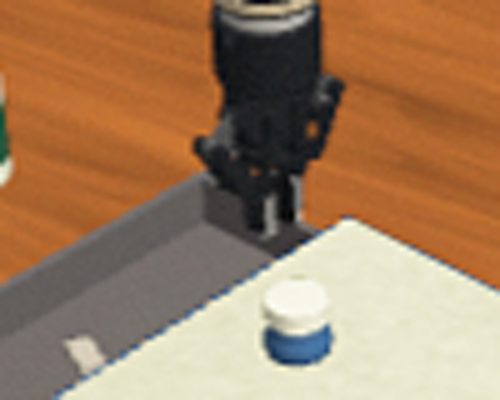

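Trim a is off the board. I'll lift and move aside to check the tub.

Request:
{"method": "carry_out", "body": {"series": [[0,0,0.5,0,0,0,0.22],[0,0,1,0,0,0,0.22],[0,0,1,0,0,0,0.22],[0,0,1,0,0,0,0.22],[0,0,1,0,0,0,0.22],[-0.1,0.7,0.5,0,0,0,0.22],[-0.1,0.9,0,0,0,0,0.22],[-0.1,0.9,0,0,0,0,0.22],[-0.1,0.9,0,0,0,0,0.22],[-0.1,0.9,0,0,0,0,0.22],[-0.1,0.9,0,0,0,0,0.22],[-0.1,0.9,0,0,0,0,0.22]]}}

```text
t: 37.05
tool_pos: [0.426, -0.0545, 0.2141]
tool_rot: [2.34, 2.095, 0.001]
contact_force: [-0.2, -0.6, 0.3]
opening: 0.019
```

Request:
{"method": "carry_out", "body": {"series": [[-0.1,0.9,0,0,0,0,0.22],[-0.1,0.9,0,0,0,0,0.22],[-0.1,0.9,0,0,0,0,0.22],[-0.1,0.9,0,0,0,0,0.22],[0,0.9,0,0,0,0,0.22],[0,0.9,0,0,0,0,0.22],[0,0.9,0,0,0,0,0.22],[0,0.9,0,0,0,0,0.22],[0,0.9,0,0,0,0,0.22],[0,0.9,0,0,0,0,0.22],[0,0.9,0,0,0,0,0.22],[0,0,0,0,0,0,0.22]]}}

```text
t: 38.25
tool_pos: [0.4158, 0.1937, 0.2141]
tool_rot: [-2.337, -2.099, -0.002]
contact_force: [0.0, -0.5, 0.5]
opening: 0.0187
```

```bash
python3 - <<'E'
from st import *
o=st();snap("v30")
p=ctrl.get_image("top")
cv2.imwrite("pics/v31.png",cv2.resize(p["frame"][145:265,340:430],None,fx=6,fy=5,interpolation=cv2.INTER_CUBIC))
cv2.imwrite("pics/v31t.png",p["frame"])
p=ctrl.get_image("scene");cv2.imwrite("pics/v31s.png",p["frame"])
for b in browns(p,B):print(*b)
E
```

```text
t 38.25 tcp [0.4158 0.1937 0.2141] board [-205.9  150.9] tooly [ 0.994 -0.107  0.001] yaw-in-board 0.6 z [ 0.001  0.001 -1.   ] open 0.0187 F [ 0.03 -0.48  0.51]
```

View pics/v30.png

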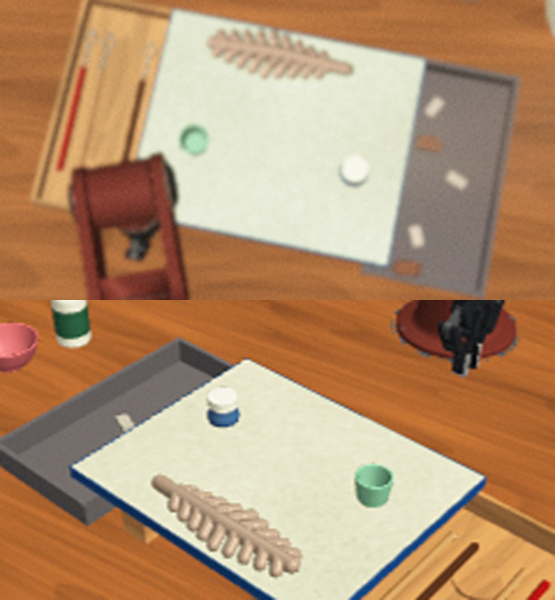

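View pics/v31.png

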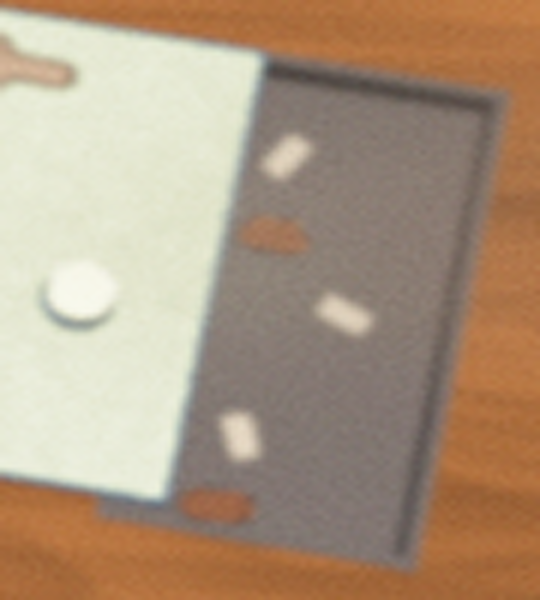

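View pics/v31s.png

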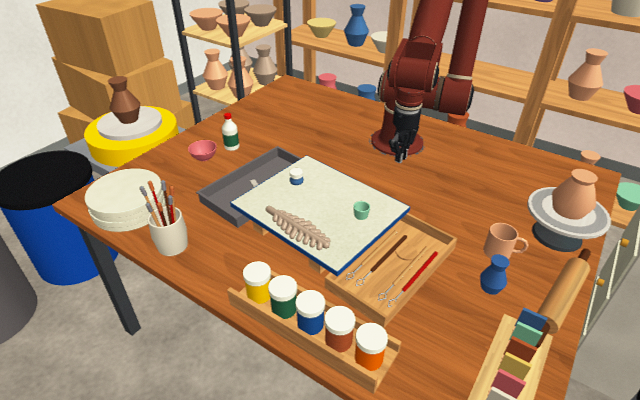

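```bash
python3 - <<'E'
from st import *
for a,b in(("pics/top0.png","pics/v31t.png"),("pics/scene0.png","pics/v31s.png")):
    A=cv2.imread(a);C=cv2.imread(b);d=cv2.GaussianBlur(cv2.absdiff(A,C),(3,3),0).max(2)>35
    n,l,s,c=cv2.connectedComponentsWithStats(d.astype(np.uint8))
    print(a,[(s[i,4],c[i].round(0).tolist()) for i in range(1,n) if s[i,4]>12])
ctrl.finish_job()
E
```

```text
pics/top0.png [(np.int32(87), [330.0, 180.0]), (np.int32(14940), [211.0, 304.0]), (np.int32(97), [322.0, 200.0]), (np.int32(90), [287.0, 217.0]), (np.int32(37), [376.0, 246.0]), (np.int32(199), [319.0, 334.0]), (np.int32(148), [336.0, 362.0]), (np.int32(1125), [254.0, 382.0]), (np.int32(116), [227.0, 391.0])]
pics/scene0.png [(np.int32(17394), [495.0, 69.0]), (np.int32(126), [325.0, 193.0]), (np.int32(104), [370.0, 194.0]), (np.int32(116), [304.0, 204.0])]
the job is handed in; nothing more can be done
```

I swept all three trimmings across the board and off its tub-side edge, and handed the job in at about 38 s. I could confirm only two of them lying in the tub.

- **In the tub:** trims a and c are visible there in the last top view.
- **Trim b, not confirmed:** I saw it tipping over the edge above the tub, but it shows in neither camera afterwards. It isn't on the board or any visible part of the table. It is most likely in the 35 mm of the tub hidden under the board edge, but I could not check that.
- **Trim a, one slip:** on its first sweep it slid past the fingers and ended up along the board's front edge. I nudged it back in from the front and swept it again from there. It never left the board before going into the tub.
- **Everything else:** comparing the first and last pictures, the only changes were the arm and the places where the trimmings had been, plus trim a in the tub. The cup, jar, leaf and the other things showed no movement. The tool force readings stayed under about 2 N.

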